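# Change the case on the sloped label-viewing stand

### The job

Take the green slide case off the sloped viewing stand and set it down flat, label side up, inside the blue tray. Then lay the white flow-cell case, without letting it drop, on the stand's narrow sloped seat in its place: label side up, flat on the slope, its long side running straight up the slope, centred across the seat, with its lower short edge at the orange lip. Leave the blue sample box and the white cold block where they are.

Things in the scene. Friction and masses are not known exactly. Their poses are not given: they have to be found in the camera images.
- flow_cell_case_center (a point): Centre of the white flow-cell case with a green stripe on its label: a flat box 55 (x) x 85 (y) x 18 (z) mm, 0.06 kg, lying label side up on the bench. z is the label side's normal, y runs along the long side. Either end may go up the slope.
- flow_cell_case: The same white flow-cell case; origin at the centre of its underside, same axes.
- slide_case_center (a point): Centre of the green slide case, a box 30 (x) x 85 (y) x 34 (z) mm, 0.06 kg. It starts lying on the stand's seat, label side up, y along the slope, its lower end about 2 mm from the lip. z is the label side's normal.
- slide_case: The same green slide case; origin at the centre of its underside, same axes.
- cradle: Sloped seat of the viewing stand, tilted 30 degrees: an aluminium bar 34 mm wide. Origin on the seat surface, mid-width, at the inner foot of the orange lip at its low end, 75 mm above the bench; x runs up the slope, y across, z out of the surface. Lip 10 mm high. Free from x = 0 to 94 mm. A case against the lip has its centre at x = 42.5 mm. Not slippery: a case stays about where it is released.
- stand: The fixed stand that carries the seat: dark base 130 x 84 x 12 mm, one post. Origin on the bench under the base, 35 mm ahead of the seat's origin; x points horizontally towards the high end, z up. Beyond the seat's upper end sits a grey viewer head 34 mm wide, its top 33 mm above the seat surface. The white case overhangs the 34 mm seat by about 10 mm on each side.
- tray: Fixed shallow open blue tray on the bench, outside 170 (x) x 130 (y) x 18 (z) mm, walls and floor 4 mm; origin at the centre of its underside, z up. It lies right of the fixed black instrument (top 160 mm above the bench, which stands between tray and stand) and in front of the tall monitor: lift clear of both before crossing, and do not swing far out there (the monitor begins at x = 0.56 m, 115 to 415 mm up).
- sample_box: Bystander, loose: blue box with white gridded top, 68 x 68 x 50 mm; origin at the centre of its underside.
- cooler_block: Bystander, loose: plain white cold block, 45 (x) x 65 (y) x 25 (z) mm; origin at the centre of its underside. It has no stripe or label.

How it is judged:
On the way, in this order (a step that is already met when the one before it is completed fails the run):
1. the green case lies flat, label up, in the tray (x of slide_case_center in the frame of tray between -0.081 and 0.081 m and y of slide_case_center in the frame of tray between -0.061 and 0.061 m and height (world z) of slide_case_center below 0.027 m and angle between slide_case_center's own z axis and vertical below 0.1 rad), for 0.2 s.
2. the white case lies on the sloped seat as asked (x of flow_cell_case_center in the frame of cradle between 0.04 and 0.0485 m and y of flow_cell_case_center in the frame of cradle between -0.008 and 0.008 m and z of flow_cell_case_center in the frame of cradle between 0.005 and 0.013 m and angle between the y axis of flow_cell_case_center and the x axis of cradle, either way round below 0.12 rad and angle between the z axis of flow_cell_case_center and the z axis of cradle, either way round below 0.08 rad and angle between flow_cell_case_center's own z axis and vertical below 0.8 rad), for 0.2 s.
At the end, for the whole second after the job is handed in: White case label up on the seat: within 4.5 deg of the slope, 7 deg of its line, 8 mm of its middle, lower edge at most 6 mm from the lip. Green case flat (6 deg), label up, on the tray floor, centre inside the tray. Both at rest (all of step 1 and all of step 2 and linear speed of each of flow_cell_case, slide_case below 0.02 m/s); the robot touches nothing.
It fails at once if the blue sample box is moved by more than 30 mm (distance of sample_box from where it was at the start of the episode above 0.03 m).
It fails at once if the white cold block is moved by more than 30 mm (distance of cooler_block from where it was at the start of the episode above 0.03 m).
It fails at once if the white case is let fall freely by about a centimetre or more (contact force between flow_cell_case and anything else below 0.02 N and linear speed of flow_cell_case above 0.45 m/s).
It also fails if it takes over 64 s, if anything falls off the work surface, if the arm or the gripper's body presses on something with over 40 N, if the wrist force passes 120 N, or if a joint passes its speed limit or range.

### The arm

A 6-joint arm with a two-finger parallel gripper is mounted at the origin on a cart in front of the work surface, level with it; the furniture and walls round the work are solid. World frame = base frame: x ahead of the robot, y to its left, z up, the work surface at z = 0. Lengths are in m, angles in rad, forces in N, time in s.
With the tool pointing down it reaches from about 0.425 to 0.95 m from the base axis. Payload 3.5 kg.
Tool frame: the origin (TCP) lies at the very end of the fingers, on their centre line; the grasp point (between the pads) lies 19 mm behind it (arm.pinch_z is the distance from the TCP to the grasp point, in m); z points along the fingers, y is the direction in which the jaws open and shut (so a half turn about z gives the same grasp; the last joint's range is limited). The gripper opens to 85 mm and grips with 20 to 120 N. Pads are 22 mm wide; open, the fingers measure 114 mm over their backs; the gripper's body (76 mm by 85 mm) begins 54 mm behind the grasp point. The pads swing forward as they close: fully open they stand 13 mm farther back than shut.
Start: joints at [-1.485, 0.286, 1.577, -0, 1.279, -0.15], TCP at [0.158, -0.656, 0.231] pointing down, gripper open.
Joint ranges: [-2.77, 2.77], [-0.9, 2.22], [0.21, 2.48], [-1.53, 4.67], [0.24, 2.81], [-2.84, 2.84]. Speed limits (rad/s): [2.79, 2.79, 3.14, 3.14, 3.14, 3.14].

### API

Orientations are given as a unit quaternion [x, y, z, w].
In Python, from cell import read_state, vision, job, arm gives the robot as it stands.
- The arm moves only by the tool step_arm, never from a script. Its argument "targets" is a list of rows, each a list of 7 numbers: the shift along the world's x, y, z in m, then the turn, a rotation vector about the world's x, y, z in degrees, then the closure, from 0 (fully open) to 1 (shut). In form: [[tx, ty, tz, rx, ry, rz, hand], ...]. A call has exactly 10 rows; each row shifts and turns the pose as measured when the row begins; what a row does not reach is not made up. A row lasts 1/8 s, in which the tool goes at most 62.5 mm and 10.7 degrees, less where a joint would pass 70% of its speed; a pose out of reach is approached as far as the arm can. A call with a gripper value outside its range is refused whole. The fingers move at their own pace and stop on an object; "grip_force" is the grip in N (left out, the last holds). Time passes only in rows, so rows that do not move let the fingers close, or fill a call up. It gives the time, the measured TCP pose, the force and the opening at its end, in the units of the state.
- read_state(): the state, without advancing time (a new reading comes with each control period).
- vision.grab_frame(name): name is "side" or "top"; returns a dict with "pixels" (400x640x3 uint8, red, green, blue), "range_z" (400x640 float32, m along the optical axis (not along the pixel's ray), 0 where there is no reading), "camera_matrix" (3x3 intrinsics, pixels), "k1" (the pictures are not rectified: a ray, as slopes to the right and down, at radius r is drawn at 1 + k1 r^2 times it, then the intrinsics apply), "xyz" and "attitude" of the camera in the world. Camera axes: x right, y up, looking along -z (the intrinsics and any distortion apply to the point x, -y, -z); pixel columns grow to the right and rows downward; lengths in m; the calibration is good to about 2 mm. A picture is of the moment at which its call begins.
- job.close_job(): hands the job in, once; it reports no verdict.
The state is a dict: "clock": time; "qpos": joint angles; "joint_vel": joint speeds; "tau": joint torques, N m; "tcp_pos": TCP position; "tool_rot": TCP orientation; "wrist_force": force on the tool from outside, world axes, zero at the start; "torque": the same for the moment, N m; "finger_gap": finger opening in m.
Only numpy, scipy, OpenCV 4.12 (cv2) and the standard library are available. Lean on these libraries where they do the work, as an engineer would, in place of code of your own. Each camera call takes 0.05 s, during which the arm holds its last target.

## Working session

There is one attempt and no reset: what is moved stays moved. The work goes in short steps, Python scripts to look and compute and a tool call to move; the robot and the scene stay as the last step left them, time stands still between calls to the robot, and variables do not carry over. Pictures are saved under pics/ and viewed, and the job is handed in when it is done.

Besides the shell and the picture viewer there is one more tool, called after "Request:" by a JSON object that holds its "name" and its "arguments", one argument or row to a line. step_arm: Moves the arm, as the interface text tells. Its arguments: {"type":"object","properties":{"targets":{"type":"array"},"grip_force":{"type":"number"}},"required":["targets"]}

```bash
ls; mkdir -p pics
python3 - <<'E'
from cell import read_state, vision, job, arm
import cv2
print(read_state()); print(arm.pinch_z, [a for a in dir(arm) if a[0]!='_'])
for n in ("side","top"):
    f=vision.grab_frame(n); cv2.imwrite(f"pics/{n}0.png",f["pixels"][:,:,::-1])
    print(n,f["camera_matrix"],f["k1"],f["xyz"],f["attitude"],f["range_z"].min(),f["range_z"].max())
E
```

```text
pics
{'clock': 0.0, 'qpos': array([-1.48498547e+00,  2.87180910e-01,  1.57820034e+00, -1.62323591e-05,
        1.27859087e+00, -1.50007382e-01]), 'joint_vel': array([ 0.00012242,  0.00028405,  0.00122181, -0.00035418,  0.00252839,
        0.0008264 ]), 'tau': array([ 1.84790597e-04, -4.05976903e+01, -2.92626232e+01, -1.18794907e-05,
        5.76614650e-03,  4.06408091e-06]), 'tcp_pos': array([ 0.15766853, -0.65564299,  0.22992437]), 'tool_rot': array([ 9.93055790e-01,  1.17638352e-01,  3.04164710e-05, -1.18937014e-03]), 'wrist_force': array([ 0.19134946, -0.59076275, -0.21248654]), 'torque': array([-0.02823091,  0.02110017, -0.02510426]), 'finger_gap': 0.085560290018951}
0.0187 ['IKError', 'pinch_z']
side [[492.74614274   0.         322.19501257]
 [  0.         492.74614274 199.32843407]
 [  0.           0.           1.        ]] -0.01122456217340908 [-0.35626526  0.17400403  1.20598325] [-0.20985662  0.24857074  0.72184651 -0.61082763] 0.0 2.2709239
top [[431.018155     0.         321.04058381]
 [  0.         431.018155   202.62187712]
 [  0.           0.           1.        ]] 0.01424697943267821 [0.39031841 0.04925506 1.3946592 ] [-0.02984061  0.05017517  0.71246435 -0.69927572] 0.0 2.3195002
```

View pics/side0.png

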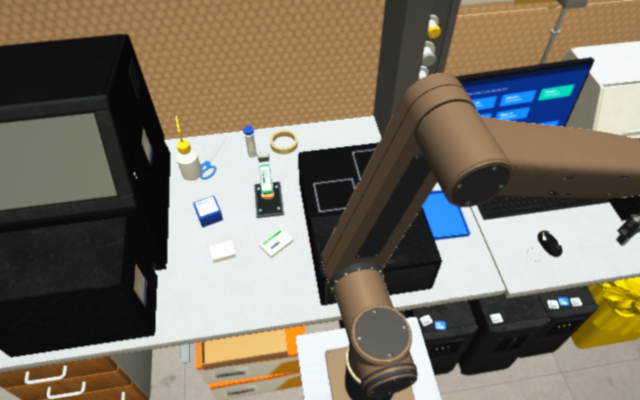

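View pics/top0.png

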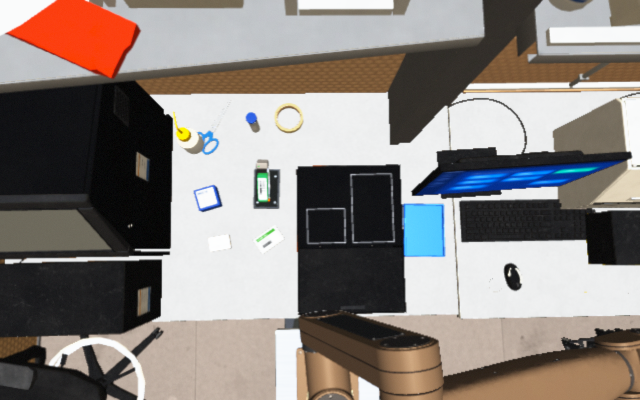

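View zoomed.

The side view shows the stand with the green case at about (265,180), the white case at (276,242), the cold block at (222,251), the sample box at (207,210) and the tray at (445,215). In the top view the green case is at (262,187), the white case at (268,238) and the tray at (424,230). Next I'll write helpers and measure these.

```bash
cat > h.py <<'E'
import numpy as np, cv2
from scipy.spatial.transform import Rotation as R
from cell import read_state, vision, job
def ray(f,uv):
    uv=np.atleast_2d(np.float64(uv)); K=f["camera_matrix"]
    s=cv2.undistortPoints(uv[:,None],K,np.array([f["k1"],0,0,0,0.]),None,None)[:,0] if 0 else None
    d=(uv-[K[0,2],K[1,2]])/[K[0,0],K[1,1]]; s=d.copy()
    for _ in range(8): s=d/(1+f["k1"]*(s**2).sum(1))[:,None]
    return R.from_quat(f["attitude"]).apply(np.c_[s[:,0],-s[:,1],-np.ones(len(s))])  # unit depth
def onz(f,uv,z):
    r=ray(f,uv); o=np.array(f["xyz"]); return o+r*((z-o[2])/r[:,2])[:,None]
def onplane(f,uv,p,n):
    r=ray(f,uv); o=np.array(f["xyz"]); return o+r*(((p-o)@n)/(r@n))[:,None]
def cloud(f,mask=None):
    v,u=np.nonzero((f["range_z"]>0)&(mask if mask is not None else True))
    return np.c_[u,v], np.array(f["xyz"])+ray(f,np.c_[u,v])*f["range_z"][v,u][:,None]
def proj(f,P):
    q=R.from_quat(f["attitude"]).inv().apply(np.atleast_2d(P)-f["xyz"]); s=np.c_[q[:,0],-q[:,1]]/-q[:,2:]
    s=s*(1+f["k1"]*(s**2).sum(1))[:,None]; K=f["camera_matrix"]
    return s*[K[0,0],K[1,1]]+[K[0,2],K[1,2]]
def hsv(f): return cv2.cvtColor(f["pixels"],cv2.COLOR_RGB2HSV)
def crop(f,name,u0,v0,w,h,s):
    cv2.imwrite(name,cv2.resize(f["pixels"][v0:v0+h,u0:u0+w,::-1],None,fx=s,fy=s,interpolation=cv2.INTER_NEAREST))
E
python3 - <<'E'
from h import *
np.set_printoptions(precision=4,suppress=True)
f=vision.grab_frame("top"); g=vision.grab_frame("side")
crop(f,"pics/tc.png",190,140,130,120,5); crop(g,"pics/sc.png",180,130,130,140,4)
import pickle; pickle.dump((f,g),open("f0.pkl","wb"))
for n,F in(("t",f),("s",g)):
    uv,P=cloud(F); 
    for z0,z1 in((-.02,.006),(.006,.03),(.04,.06)): 
        m=(P[:,2]>z0)&(P[:,2]<z1)&(P[:,0]>.4)&(P[:,0]<.8)&(abs(P[:,1])<.35); print(n,z0,m.sum(),np.median(P[m,2]))
    H=hsv(F)
    M=(H[...,0]>100)&(H[...,0]<112)&(H[...,1]>150)&(H[...,2]>150); u,p=cloud(F,M)
    k=(p[:,2]<.05)&(p[:,2]>-.05)&(p[:,1]<-.1)&(p[:,1]>-.5); print(n,"tray",k.sum(),u[k].min(0),u[k].max(0),p[k].min(0),p[k].max(0))
E
```

```text
t -0.02 12856 0.0014231966577961108
t 0.006 3260 0.011581124023854805
t 0.04 186 0.05047614572865167
t tray 291 [403 204] [444 255] [ 0.3716 -0.3871 -0.0015] [ 0.5374 -0.2546  0.0275]
s -0.02 7515 -0.0002589351269832729
s 0.006 2047 0.014855582378945797
s 0.04 211 0.049164777226049505
s tray 1407 [423 190] [469 238] [ 0.3632 -0.3882 -0.0046] [ 0.5355 -0.2744  0.0242]
```

View pics/tc.png

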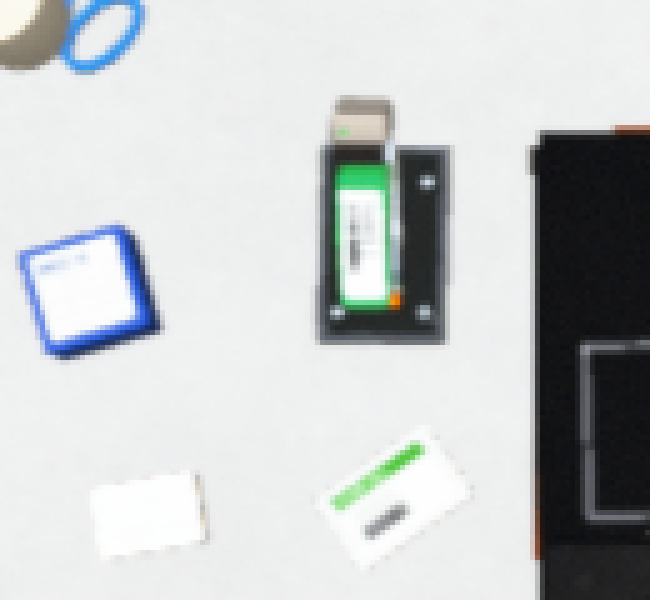

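View pics/sc.png

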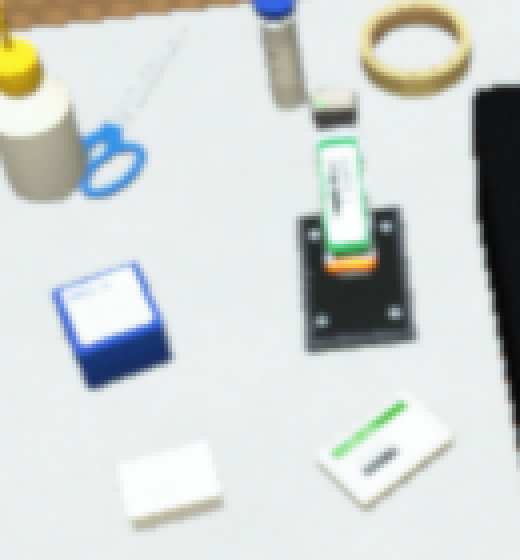

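The crops show the stand's slope rising away from the robot (lip at crop (355,265) side, viewer head beyond). The white case lies skewed at crop (395,497) top and the cold block at (150,513). Now I'll get metric poses.

```bash
cat > m0.py <<'E'
from h import *
import pickle
np.set_printoptions(precision=4,suppress=True)
f,g=pickle.load(open("f0.pkl","rb"))
def rect(P): 
    (c,(a,b),t)=cv2.minAreaRect((P[:,:2]*1000).astype(np.float32)); 
    return np.array(c)/1000,(a,b),t
for n,F in(("t",f),("s",g)):
    H=hsv(F); S=ray
    vv,uu=np.mgrid[:400,:640]
    # stand base: dark, crop area
    box=(256,168,278,212) if n=="t" else (252,178,288,222)
    b0=(240,160,292,220) if n=="t" else (245,160,290,225)
    m=((H[...,2]<95)&(uu>b0[0])&(uu<b0[2])&(vv>b0[1])&(vv<b0[3])).astype(np.uint8)
    k,l,st,_=cv2.connectedComponentsWithStats(m); i=1+st[1:,4].argmax()
    c=max(cv2.findContours((l==i).astype(np.uint8),0,2)[0],key=cv2.contourArea)[:,0]
    h=cv2.convexHull(c)[:,0]
    print(n,"base",rect(onz(F,h,.012)))
    # white case: bright, in region
    b=(250,224,288,256) if n=="t" else (255,226,298,260)
    hi=(H[...,2]>235)&(H[...,1]<40)|(H[...,1]>60)|(H[...,2]<200)
    print(n,'vals',[tuple(F["pixels"][y,x]) for x,y in((268,240),(285,225),(285,250))])
    mm=(uu>b[0])&(uu<b[2])&(vv>b[1])&(vv<b[3])
    u,P=cloud(F,mm); k=(P[:,2]>.010)&(P[:,2]<.028); print(n,"white depth",k.sum(),np.median(P[k,2]),rect(P[k]))
    gm=mm&(H[...,0]>40)&(H[...,0]<80)&(H[...,1]>80); u,_=cloud(F,gm); print(n,"stripe",rect(onz(F,u,.018)))
    # green
    gm=(H[...,0]>55)&(H[...,0]<90)&(H[...,1]>120)&(uu>250)&(uu<280)&(vv>158)&(vv<205)
    y,x=np.nonzero(gm); print(n,"green px",x.min(),x.max(),y.min(),y.max())
    hull=cv2.convexHull(np.c_[x,y].astype(np.int32)); mk=np.zeros((400,640),np.uint8); cv2.fillConvexPoly(mk,hull,1)
    u,P=cloud(F,cv2.erode(mk,np.ones((3,3)))>0)
    k=P[:,2]>.09; P=P[k]; c=P.mean(0); 
    A=np.c_[P[:,:2],np.ones(len(P))]; s=np.linalg.lstsq(A,P[:,2],rcond=None)[0]; e=P[:,2]-A@s; kk=abs(e)<.008; s=np.linalg.lstsq(A[kk],P[kk,2],rcond=None)[0]
    print(n,"green cloud",len(P),kk.sum(),P.min(0),P.max(0),c,"slope",s, "tilt",np.degrees(np.arctan(np.hypot(*s[:2]))))
    # colour-edge on plane
    nn=np.array([-s[0],-s[1],1]);nn/=np.linalg.norm(nn)
    m=(H[...,0]>95)&(H[...,0]<115)&(H[...,1]>130)&(uu>400)&(uu<475)&(vv>185)&(vv<262)
    y,x=np.nonzero(m); u=np.c_[x,y]; print(n,"tray",rect(onz(F,u,.018)))
    # orange lip
    m=(H[...,0]>5)&(H[...,0]<20)&(H[...,1]>150)&(uu>255)&(uu<285)&(vv>180)&(vv<212); u,P=cloud(F,m); print(n,"lip",len(u),u.min(0),u.max(0),P.mean(0))
E
python3 m0.py
```

```text
t base (array([0.5997, 0.1835]), (74.54540252685547, 120.7708740234375), 89.00587463378906)
t vals [(np.uint8(244), np.uint8(245), np.uint8(245)), (np.uint8(239), np.uint8(240), np.uint8(241)), (np.uint8(238), np.uint8(239), np.uint8(240))]
t white depth 468 0.019653981529220155 (array([0.4334, 0.1755]), (95.01512908935547, 88.73233032226562), 88.79777526855469)
t stripe (array([0.4471, 0.1877]), (7.2658562660217285, 61.07771301269531), 33.87214660644531)
t green px 257 267 173 201
t green cloud 220 217 [0.5462 0.1711 0.1067] [0.6206 0.1979 0.1507] [0.5849 0.1849 0.1311] slope [ 0.532  -0.1118 -0.1592] tilt 28.531391782717154
t tray (array([ 0.4828, -0.369 ]), (235.35533142089844, 229.38323974609375), 87.59892272949219)
t lip 7 [268 199] [270 201] [0.5529 0.1719 0.0585]
s base (array([0.5905, 0.182 ]), (73.80718231201172, 124.4001693725586), 88.41539001464844)
s vals [(np.uint8(177), np.uint8(235), np.uint8(179)), (np.uint8(235), np.uint8(240), np.uint8(240)), (np.uint8(235), np.uint8(240), np.uint8(240))]
s white depth 500 0.017375575448116187 (array([0.4296, 0.1748]), (57.65509796142578, 85.02676391601562), 34.541954040527344)
s stripe (array([0.4458, 0.1849]), (5.118841171264648, 60.12455368041992), 36.73600769042969)
s green px 262 271 191 192m0.py:31: RuntimeWarning: Mean of empty slice.
  k=P[:,2]>.09; P=P[k]; c=P.mean(0);
  ret = um.true_divide(
Traceback (most recent call last):
  File "m0.py", line 33, in <module>
    print(n,"green cloud",len(P),kk.sum(),P.min(0),P.max(0),c,"slope",s, "tilt",np.degrees(np.arctan(np.hypot(*s[:2]))))
                                          ~~~~~^^^
ValueError: zero-size array to reduction operation minimum which has no identity
```

```bash
cat > m1.py <<'E'
from h import *
import pickle
np.set_printoptions(precision=4,suppress=True)
f,g=pickle.load(open("f0.pkl","rb"))
SC=6
def rect(P): 
    (c,(a,b),t)=cv2.minAreaRect((P[:,:2]*1000).astype(np.float32)); return np.array(c)/1000,round(a,1),round(b,1),round(t,1)
def comp(F,b,fn):
    x0,y0,x1,y1=b; im=cv2.resize(F["pixels"][y0:y1,x0:x1],None,fx=SC,fy=SC,interpolation=cv2.INTER_CUBIC)
    m=fn(cv2.cvtColor(im,cv2.COLOR_RGB2HSV).astype(int),im.astype(int)).astype(np.uint8)
    k,l,st,_=cv2.connectedComponentsWithStats(m); i=1+st[1:,4].argmax()
    c=max(cv2.findContours((l==i).astype(np.uint8),0,1)[0],key=cv2.contourArea)[:,0]
    return (c+.5)/SC-.5+[x0,y0]
for n,F in(("t",f),("s",g)):
    t=n=="t"
    c=comp(F,(248,160,285,215) if t else (248,176,290,222),lambda h,p:h[...,2]<165)
    hu=cv2.convexHull(c.astype(np.float32))[:,0]
    print(n,"base",rect(onz(F,hu,.012)), rect(onz(F,hu,0)))
    P=onz(F,hu,.012); print(P[:,:2].min(0),P[:,:2].max(0))
    c=comp(F,(250,162,275,204) if t else (255,160,276,196),lambda h,p:(p[...,1]-p[...,0]>45)&(p[...,1]-p[...,2]>20))
    q=cv2.boxPoints(cv2.minAreaRect(c.astype(np.float32))); print(n,"green rect px",q.round(1).tolist())
    hu=cv2.convexHull(c.astype(np.float32))[:,0]
    mk=np.zeros((400,640),np.uint8); cv2.fillConvexPoly(mk,hu.round().astype(np.int32),1)
    u,P=cloud(F,cv2.erode(mk,np.ones((3,3)))>0)
    A=np.c_[P[:,:2],np.ones(len(P))]; kk=P[:,2]>.09
    for _ in range(4): s=np.linalg.lstsq(A[kk],P[kk,2],rcond=None)[0]; e=P[:,2]-A@s; kk=abs(e)<.006
    print(n,"green",len(P),kk.sum(),P[kk].mean(0),s,e[kk].std(),np.degrees(np.arctan(np.hypot(*s[:2]))))
    c=comp(F,(398,198,450,262) if t else (415,180,475,245),lambda h,p:(h[...,0]>95)&(h[...,0]<115)&(h[...,1]>110)); print(n,"tray px",c.min(0),c.max(0),rect(onz(F,c,.018)))
    c=comp(F,(255,190,280,210) if t else (255,185,285,205),lambda h,p:(p[...,0]-p[...,2]>80)); print(n,"lip px",c.min(0),c.max(0), onz(F,[c.mean(0)],.08))
E
python3 m1.py
```

```text
t base (array([0.5976, 0.1836]), 83.4, 132.3, 88.1) (array([0.5994, 0.1848]), 84.1, 133.4, 88.1)
[0.5312 0.141 ] [0.6647 0.2263]
t green rect px [[256.0, 172.3000030517578], [267.6000061035156, 172.10000610351562], [268.0, 201.6999969482422], [256.5, 201.89999389648438]]
t green 298 256 [0.5819 0.1833 0.1297] [ 0.5454 -0.0909 -0.1711] 0.0026114979739984686 28.940907627428345
t tray px [401.25   203.4167] [444.4167 256.25  ] (array([ 0.4537, -0.3171]), 136.9, 169.3, 88.3)
t lip px [267.4167 198.0833] [269.75 201.25] [[0.5513 0.1704 0.08  ]]
s base (array([0.5915, 0.182 ]), 82.7, 134.5, 88.3) (array([0.601 , 0.1821]), 83.5, 135.8, 88.3)
[0.5237 0.1393] [0.6595 0.2247]
s green rect px [[257.1000061035156, 190.60000610351562], [260.5, 183.0], [273.0, 188.5], [269.70001220703125, 196.10000610351562]]
s green 60 53 [0.5509 0.1856 0.1104] [ 0.2535  0.0216 -0.0333] 0.002764560041780968 14.275764375664941
s tray px [420.75   189.0833] [469.4167 239.75  ] (array([ 0.4478, -0.3274]), 118.5, 178.6, 89.1)
s lip px [260.9167 193.9167] [273.75   197.9167] [[0.5493 0.183  0.08  ]]
```

Request:
{"name": "step_arm", "arguments": {
  "targets": [
    [0.034,0.042,0.005,0,0,0,0],
    [0.034,0.042,0.005,0,0,0,0],
    [0.034,0.042,0.005,0,0,0,0],
    [0.034,0.042,0.005,0,0,0,0],
    [0.034,0.042,0.005,0,0,0,0],
    [0.034,0.042,0.005,0,0,0,0],
    [0.034,0.042,0.005,0,0,-2,0],
    [0.018,0.052,0.005,0,0,-3,0],
    [0.018,0.052,0,0,0,-3,0],
    [0.018,0.052,0,0,0,-3,0]
  ],
  "grip_force": 30
}}

```text
clock: 1.45
tcp_pos: [0.4543, -0.1931, 0.269]
tool_rot: [1.0, 0.015, 0.001, -0.002]
wrist_force: [1.3, -0.1, -0.2]
finger_gap: 0.0852
```

```bash
cat > rel.py <<'E'
from h import *
import sys
np.set_printoptions(precision=4,suppress=True)
PSI=np.radians(-1.9); SO=np.array([.562,.1846,.075])
def seat():
    x=np.array([np.cos(PSI)*np.cos(np.pi/6),np.sin(PSI)*np.cos(np.pi/6),.5]); y=np.array([-np.sin(PSI),np.cos(PSI),0]); return np.c_[x,y,np.cross(x,y)]
def go(p,Rt=None,ty=None,tilt=None):
    """remaining shift/turn. tool y at heading ty deg; tool z tilted outward along PSI by tilt"""
    s=read_state(); C=R.from_quat(s["tool_rot"])
    out=np.array(p)-s["tcp_pos"]
    rv=(R.from_matrix(Rt)*C.inv()).as_rotvec(degrees=True)
    print("t",round(s["clock"],2),"tcp",s["tcp_pos"],"shift",out,"turn",rv,np.linalg.norm(rv),"q",s["qpos"],"F",s["wrist_force"],"gap",s["finger_gap"])
def rot_seat(sgn):
    S=seat(); z=-S[:,2]; y=sgn*S[:,1]; return np.c_[np.cross(y,z),y,z]
def rot_down(h):
    h=np.radians(h); z=np.array([0,0,-1.]); y=np.array([np.cos(h),np.sin(h),0]); return np.c_[np.cross(y,z),y,z]
def sp(x,y,z): return SO+seat()@np.array([x,y,z])
E
python3 -c "
from rel import *
go(sp(.0445,0,.1),rot_seat(-1)); print(sp(.0445,0,.005))"
```

```text
t 1.45 tcp [ 0.4543 -0.1931  0.269 ] shift [ 0.0963  0.3781 -0.0851] turn [ -0.2489 -29.8454  -3.5622] 30.058297093541075 q [-0.6101 -0.1522  1.97    0.0046  1.3237  0.9301] F [ 1.3176 -0.0815 -0.2356] gap 0.08518857995990645
[0.598  0.1834 0.1016]
```

Request:
{"name": "step_arm", "arguments": {
  "targets": [
    [0.01,0.054,0,0,-3,-0.5,0],
    [0.01,0.054,0,0,-4,-0.5,0],
    [0.01,0.054,0,0,-4,-0.5,0],
    [0.01,0.054,0,0,-4,-0.5,0],
    [0.01,0.054,0,0,-4,-0.5,0],
    [0.01,0.054,0,0,-4,-0.5,0],
    [0.01,0.04,-0.01,0,-4,-0.5,0],
    [0.01,0.014,-0.02,0,-3,0,0],
    [0.005,0,-0.025,0,0,0,0],
    [0.005,0,-0.02,0,0,0,0]
  ]
}}

```text
clock: 2.7
tcp_pos: [0.5446, 0.2033, 0.1954]
tool_rot: [0.962, -0.012, 0.273, -0.002]
wrist_force: [-0.1, -0.8, -1.0]
finger_gap: 0.0852
```

```bash
python3 -c "
from rel import *
go(sp(.0445,0,.1),rot_seat(-1))
f=vision.grab_frame('top');crop(f,'pics/t1.png',200,130,130,120,5)
g=vision.grab_frame('side');crop(g,'pics/s1.png',200,100,130,120,5)
import pickle; pickle.dump((f,g),open('f1.pkl','wb'))
for F in (f,g): print(proj(F,[sp(0,0,0),sp(.0,.017,.0),sp(0,-.017,0),sp(.0445-.0425,0.015,.034),sp(.0445-.0425,-0.015,.034),sp(.0445+.0425,0.015,.034),sp(.0445+.0425,-0.015,.034)]).round(1).tolist())"
```

```text
t 2.7 tcp [0.5446 0.2033 0.1954] shift [ 0.0059 -0.0183 -0.0115] turn [-0.6086  1.6593 -0.59  ] 1.8632885547349187 q [ 0.2371 -0.1219  2.1522 -0.2293  0.584   1.9914] F [-0.1431 -0.832  -0.9689] gap 0.08517656233198373
[[264.1, 196.5], [258.5, 196.4], [269.6, 196.6], [257.9, 200.2], [267.9, 200.3], [256.9, 173.4], [267.2, 173.6]]
[[266.6, 193.6], [260.8, 194.2], [272.4, 193.0], [260.8, 191.7], [271.2, 190.6], [257.9, 162.8], [268.3, 161.8]]
```

View pics/t1.png

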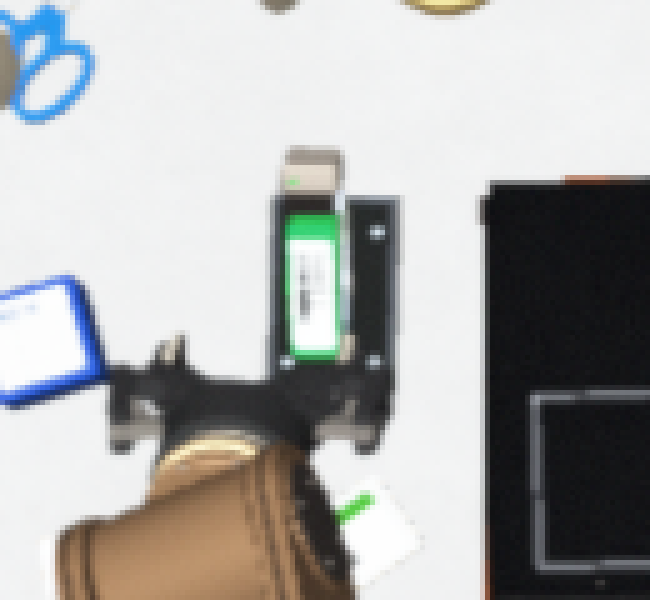

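View pics/s1.png

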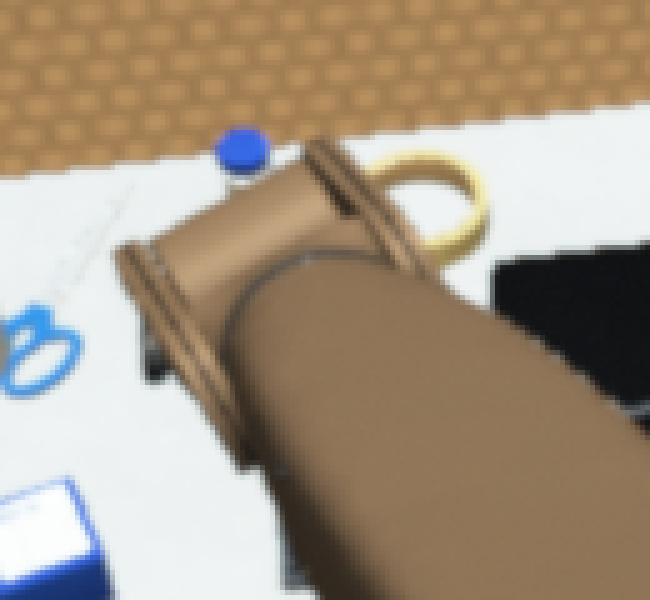

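The top view shows the open gripper behind the green case. My predicted case corners match the observed ones within about 1 px, so I'll descend along the seat normal.

Request:
{"name": "step_arm", "arguments": {
  "targets": [
    [0.003,-0.01,-0.006,-0.3,0.9,-0.3,0],
    [0.003,-0.009,-0.006,-0.3,0.8,-0.3,0],
    [0,0,0,0,0,0,0],
    [0.012,0,-0.02,0,0,0,0],
    [0.012,0,-0.02,0,0,0,0],
    [0.012,-0.001,-0.02,0,0,0,0],
    [0.007,0,-0.013,0,0,0,0],
    [0.003,0,-0.005,0,0,0,0],
    [0,0,0,0,0,0,0],
    [0,0,0,0,0,0,0]
  ]
}}

```text
clock: 4.05
tcp_pos: [0.6018, 0.1802, 0.1092]
tool_rot: [0.965, -0.019, 0.262, 0.004]
wrist_force: [0.1, -0.0, 0.2]
finger_gap: 0.0853
```

```bash
python3 -c "
from rel import *
go(sp(.0445,0,.005),rot_seat(-1))"
```

```text
t 4.05 tcp [0.6018 0.1802 0.1092] shift [-0.0038  0.0032 -0.0077] turn [-0.0584  0.3473  0.281 ] 0.4505566186460085 q [ 0.1712  0.1167  2.0885 -0.2529  0.4283  1.9836] F [ 0.0745 -0.0387  0.2066] gap 0.08526502034831615
```

Request:
{"name": "step_arm", "arguments": {
  "targets": [
    [-0.002,0.002,-0.004,0,0.3,0.2,0],
    [-0.002,0.001,-0.003,0,0,0,0],
    [0,0,0,0,0,0,0.3],
    [0,0,0,0,0,0,0.8],
    [0,0,0,0,0,0,1],
    [0,0,0,0,0,0,1],
    [0,0,0,0,0,0,1],
    [0,0,0,0,0,0,1],
    [0,0,0,0,0,0,1],
    [0,0,0,0,0,0,1]
  ]
}}

```text
clock: 5.3
tcp_pos: [0.5977, 0.1839, 0.1035]
tool_rot: [0.965, -0.017, 0.26, 0.004]
wrist_force: [-0.4, -0.1, 0.3]
finger_gap: 0.0294
```

```bash
python3 -c "
from rel import *
go(sp(.0445,0,.005),rot_seat(-1))"
```

```text
t 5.3 tcp [0.5977 0.1839 0.1035] shift [ 0.0003 -0.0004 -0.002 ] turn [-0.0852  0.1602  0.0345] 0.18473576578716344 q [ 0.1784  0.121   2.0955 -0.2586  0.4208  1.9927] F [-0.4428 -0.057   0.2884] gap 0.029377749548951542
```

Request:
{"name": "step_arm", "arguments": {
  "targets": [
    [-0.006,0,0.01,0,0,0,1],
    [-0.012,0,0.02,0,0,0,1],
    [-0.018,0,0.03,0,0,0,1],
    [-0.02,0,0.035,0,0,0,1],
    [-0.02,0,0.035,0,3,0,1],
    [-0.01,0,0.03,0,5,0,1],
    [0,0,0.01,0,5,0,1],
    [0,-0.01,0,0,5,0,1],
    [0,-0.02,0,0,5,0,1],
    [0,-0.04,0,0,5,0,1]
  ]
}}

```text
clock: 6.55
tcp_pos: [0.502, 0.1145, 0.2828]
tool_rot: [1.0, -0.011, 0.013, 0.006]
wrist_force: [-0.7, -0.4, -1.2]
finger_gap: 0.0297
```

```bash
python3 -c "
from rel import *
go([.452,-.322,.27],rot_down(-91.9))
f=vision.grab_frame('top');crop(f,'pics/t2.png',200,100,140,120,5)
g=vision.grab_frame('side');crop(g,'pics/s2.png',200,80,140,120,5)"
```

```text
t 6.55 tcp [0.502  0.1145 0.2828] shift [-0.05   -0.4365 -0.0128] turn [ 0.6607  1.438  -0.6171] 1.6985689051752086 q [ 0.0331 -0.1223  1.9184 -0.0126  1.3208  1.6293] F [-0.7233 -0.3539 -1.2014] gap 0.02972539298217679
```

View pics/t2.png

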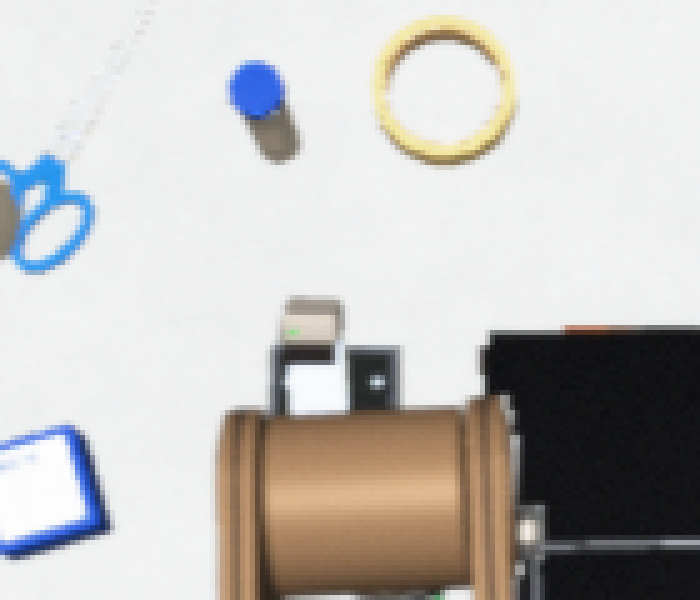

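The seat is now empty (crop (318,385)), and the gap of 29.7 mm and wrist load confirm the case is held. Crossing to the tray.

Request:
{"name": "step_arm", "arguments": {
  "targets": [
    [-0.005,-0.048,0,0.3,0.7,-0.3,1],
    [-0.005,-0.05,0,0.3,0.7,-0.3,1],
    [-0.005,-0.052,0,0,0,0,1],
    [-0.006,-0.052,0,0,0,0,1],
    [-0.006,-0.052,0,0,0,0,1],
    [-0.006,-0.052,0,0,0,0,1],
    [-0.006,-0.052,0,0,0,0,1],
    [-0.006,-0.03,0,0,0,0,1],
    [-0.003,-0.015,0,0,0,0,1],
    [0,0,0,0,0,0,1]
  ]
}}

```text
clock: 7.9
tcp_pos: [0.4515, -0.2957, 0.2849]
tool_rot: [1.0, -0.017, 0.007, 0.001]
wrist_force: [0.8, 0.7, -0.6]
finger_gap: 0.0293
```

```bash
python3 -c "
from rel import *
go([.452,-.322,.03],rot_down(-91.9))
f=vision.grab_frame('top');crop(f,'pics/t3.png',340,140,140,120,5)
g=vision.grab_frame('side');crop(g,'pics/s3.png',360,100,140,140,4)"
```

```text
t 7.9 tcp [ 0.4515 -0.2957  0.2849] shift [ 0.0005 -0.0263 -0.2549] turn [0.1449 0.8215 0.008 ] 0.8342131092110527 q [-0.7717 -0.06    1.8568  0.0084  1.3328  0.8304] F [ 0.7806  0.6652 -0.6287] gap 0.029320986305572828
```

View pics/t3.png

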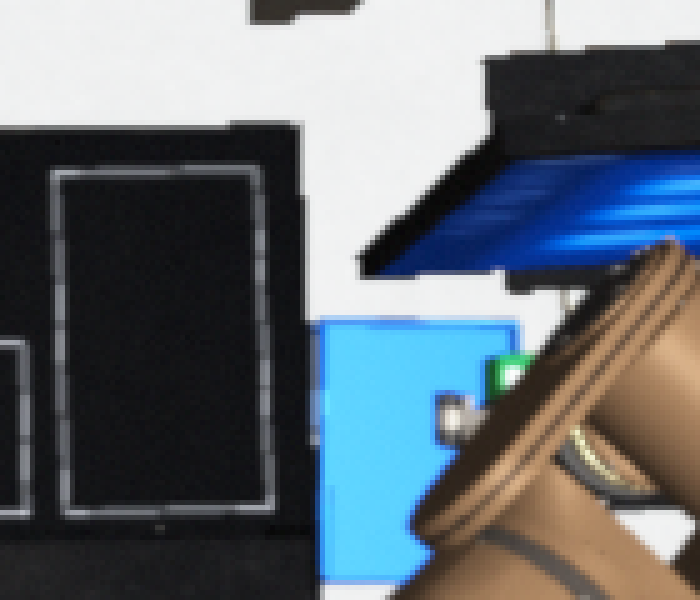

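View pics/s3.png

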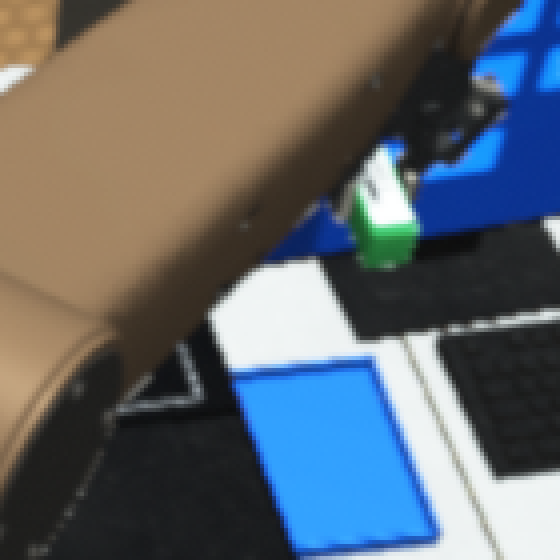

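Side view: green case hanging level, label up, with the tray clear below it. Descending.

Request:
{"name": "step_arm", "arguments": {
  "targets": [
    [0,-0.014,-0.02,0,0.8,0,1],
    [0,-0.014,-0.04,0,0,0,1],
    [0,0,-0.05,0,0,0,1],
    [0,0,-0.05,0,0,0,1],
    [0,0,-0.04,0,0,0,1],
    [0,0,-0.025,0,0,0,1],
    [0,0,-0.015,0,0,0,1],
    [0,0,-0.01,0,0,0,1],
    [0,0,0,0,0,0,1],
    [0,0,0,0,0,0,1]
  ]
}}

```text
clock: 9.25
tcp_pos: [0.4521, -0.3179, 0.021]
tool_rot: [1.0, -0.01, -0.001, 0.001]
wrist_force: [0.3, -0.7, -1.4]
finger_gap: 0.0294
```

```bash
python3 -c "
from rel import *
go([.452,-.325,.012],rot_down(-91.9))
"
```

```text
t 9.25 tcp [ 0.4521 -0.3179  0.021 ] shift [-0.0001 -0.0071 -0.009 ] turn [ 0.1125 -0.1709 -0.6992] 0.7285087865859161 q [-0.7948  0.2932  2.0004 -0.0047  0.8487  0.8   ] F [ 0.2875 -0.6762 -1.4248] gap 0.029392853157712975
```

Request:
{"name": "step_arm", "arguments": {
  "targets": [
    [0,-0.003,-0.003,0,0,0,1],
    [0,-0.003,-0.003,0,0,0,1],
    [0,0,-0.002,0,0,0,1],
    [0,0,-0.0015,0,0,0,1],
    [0,0,0,0,0,0,1],
    [0,0,0,0,0,0,0.7],
    [0,0,0,0,0,0,0.4],
    [0,0,0,0,0,0,0],
    [0,0,0,0,0,0,0],
    [0,0,0,0,0,0,0]
  ]
}}

```text
clock: 10.5
tcp_pos: [0.4539, -0.3262, 0.014]
tool_rot: [1.0, -0.01, 0.001, 0.003]
wrist_force: [-0.0, 0.4, 0.3]
finger_gap: 0.0855
```

```bash
python3 -c "
from rel import *
go([.452,-.325,.012],rot_down(-91.9))
"
```

```text
t 10.5 tcp [ 0.4539 -0.3262  0.014 ] shift [-0.0019  0.0012 -0.002 ] turn [ 0.3772  0.0759 -0.7004] 0.799119756206944 q [-0.8031  0.314   1.9897 -0.0048  0.8322  0.7919] F [-0.0004  0.4388  0.3151] gap 0.08549282704834733
```

Released. I'll go up, then check the tray.

Request:
{"name": "step_arm", "arguments": {
  "targets": [
    [0,0,0.01,0,0,0,0],
    [0,0,0.02,0,0,0,0],
    [0,0,0.035,0,0,0,0],
    [0,0,0.05,0,0,0,0],
    [0,0,0.055,0,0,0,0],
    [0,0,0.055,0,0,0,0],
    [0,0.03,0.03,0,0,10,0],
    [0,0.05,0.005,0,0,10,0],
    [0,0.052,0,0,0,10,0],
    [0,0.052,0,0,0,10,0]
  ]
}}

```text
clock: 11.75
tcp_pos: [0.452, -0.139, 0.2908]
tool_rot: [0.941, 0.34, 0.005, 0.007]
wrist_force: [1.3, 1.1, 0.1]
finger_gap: 0.0854
```

```bash
python3 -c "
from rel import *
go([.433,.176,.25],rot_down(34.5))
f=vision.grab_frame('top');crop(f,'pics/t4.png',340,140,140,120,5)
g=vision.grab_frame('side');crop(g,'pics/s4.png',360,140,140,120,5)
H=hsv(f)
"
```

```text
t 11.75 tcp [ 0.452  -0.139   0.2908] shift [-0.019   0.315  -0.0408] turn [-0.1702  1.068  84.7977] 84.80464243048314 q [-0.5126 -0.227   1.9941 -0.0012  1.3574  0.3655] F [1.3151 1.1202 0.1433] gap 0.08540473207125912
```

View pics/t4.png

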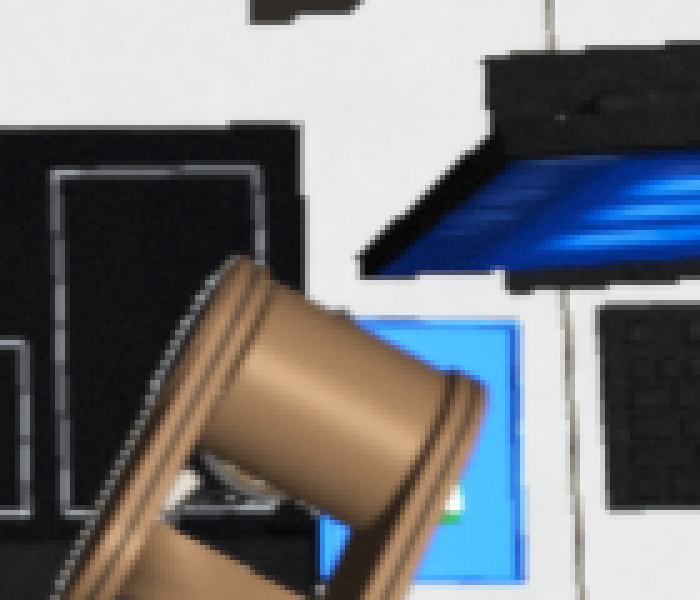

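View pics/s4.png

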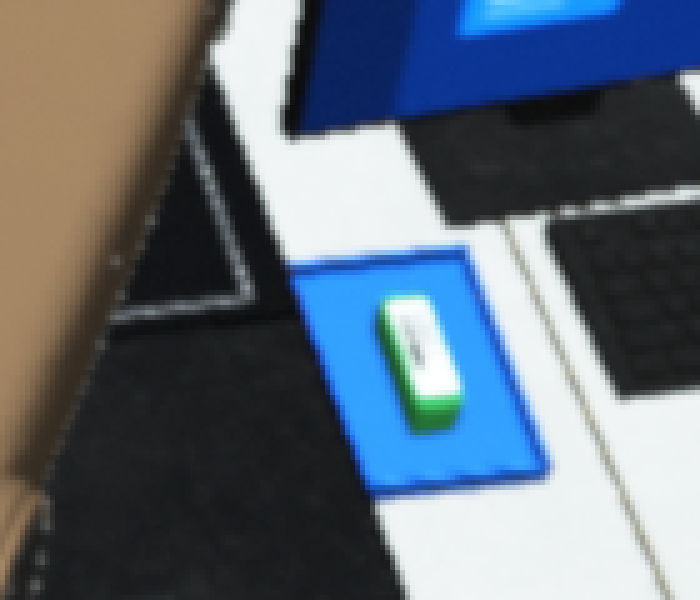

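The side view shows the green case lying flat, label up, at crop (420,360), in the middle of the tray. Now I'll refine the white case's pose from the first frames.

```bash
cat > m2.py <<'E'
from m1 import comp,rect
from h import *
import pickle
f,g=pickle.load(open("f0.pkl","rb"))
print("----")
for n,F,b in(("t",f,(250,222,290,258)),("s",g,(255,226,300,262))):
    p=F["pixels"][b[1]:b[3],b[0]:b[2]].astype(int); print(n,np.median(p.reshape(-1,3),0))
    x0,y0,x1,y1=b
    # white: brighter than bench, or coloured label
    for th in (242,244) if n=="t" else (241,243,245):
        c=comp(F,b,lambda h,p:(p.min(2)>th)|(h[...,1]>25)|(h[...,2]<225)) ; P=onz(F,c,.018); print(n,th,"white",rect(P))
    c=comp(F,b,lambda h,p:p[...,1]-p[...,0]>25); print(n,"stripe",rect(onz(F,c,.018)))
    dep=F["range_z"][y0:y1,x0:x1]; vv,uu=np.mgrid[y0:y1,x0:x1]
    Z=(np.array(F["xyz"])+ray(F,np.c_[uu.ravel(),vv.ravel()])*dep.ravel()[:,None])[:,2].reshape(dep.shape)
    Zs=cv2.medianBlur(Z.astype(np.float32),5); m=(cv2.resize(Zs,None,fx=6,fy=6,interpolation=cv2.INTER_LINEAR)>.010).astype(np.uint8)
    k,l,st,_=cv2.connectedComponentsWithStats(m); i=1+st[1:,4].argmax(); c=max(cv2.findContours((l==i).astype(np.uint8),0,1)[0],key=cv2.contourArea)[:,0]; c=(c+.5)/6-.5+[x0,y0]
    print(n,"depth",rect(onz(F,c,.018)))
E
python3 m2.py | sed -n '/----/,$p'
python3 - <<'E'
import cv2,pickle,numpy as np
f,g=pickle.load(open("f0.pkl","rb"))
a=np.clip((g["pixels"][222:266,250:304].astype(int)-200)*4,0,255).astype(np.uint8); b=np.clip((f["pixels"][218:262,245:299].astype(int)-215)*6,0,255).astype(np.uint8)
cv2.imwrite("pics/w.png",cv2.resize(np.hstack([a,b])[:,:,::-1],None,fx=7,fy=7,interpolation=cv2.INTER_NEAREST))
E
```

```text
----
t [239. 240. 240.]
t 242 white (array([0.4337, 0.1786]), 55.6, 88.4, 34.4)
t 244 white (array([0.4335, 0.1786]), 54.3, 86.4, 34.3)
t stripe (array([0.4469, 0.1876]), 11.3, 68.7, 34.2)
t depth (array([0.4332, 0.1764]), 57.0, 86.2, 35.5)
s [234. 239. 239.]
s 241 white (array([0.4321, 0.1757]), 54.3, 83.0, 33.5)
s 243 white (array([0.4317, 0.1757]), 52.9, 81.6, 33.6)
s 245 white (array([0.4264, 0.1722]), 40.5, 80.0, 32.6)
s stripe (array([0.4463, 0.1856]), 11.3, 68.9, 34.0)
s depth (array([0.4285, 0.1754]), 59.0, 86.7, 33.5)
```

View pics/w.png

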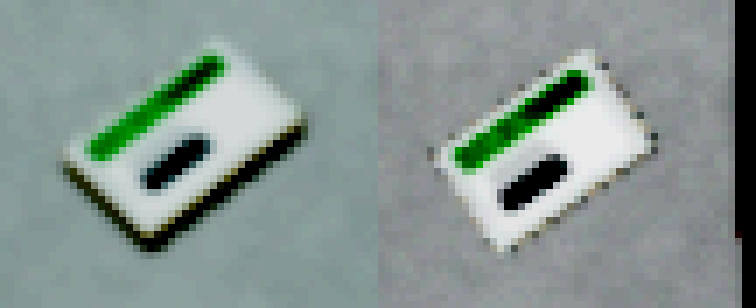

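Stretched contrast shows both outlines clearly, and the two views agree: white case centre about (0.433, 0.177), short side heading 34°.

Request:
{"name": "step_arm", "arguments": {
  "targets": [
    [-0.002,0.036,-0.005,0,0.5,10,0],
    [-0.002,0.036,-0.005,0,0.5,10,0],
    [-0.002,0.036,-0.005,0,0,10,0],
    [-0.002,0.036,-0.005,0,0,10,0],
    [-0.002,0.036,-0.005,0,0,10,0],
    [-0.002,0.036,-0.005,0,0,10,0],
    [-0.002,0.036,-0.005,0,0,10,0],
    [-0.002,0.036,-0.005,0,0,10,0],
    [-0.002,0.026,-0.01,0,0,5,0],
    [0,0,-0.03,0,0,0,0]
  ]
}}

```text
clock: 13.1
tcp_pos: [0.436, 0.1834, 0.2183]
tool_rot: [0.446, 0.895, 0.006, 0.01]
wrist_force: [-0.2, 0.3, -0.7]
finger_gap: 0.0852
```

```bash
python3 -c "
from rel import *
go([.433,.177,.03],rot_down(34.1))
"
```

```text
t 13.1 tcp [0.436  0.1834 0.2183] shift [-0.003  -0.0064 -0.1883] turn [-0.0502  1.3055 -2.9105] 3.1902371632967808 q [ 0.1848 -0.1739  2.0824 -0.0029  1.2105 -0.4602] F [-0.2366  0.2761 -0.6697] gap 0.08518712990754376
```

Request:
{"name": "step_arm", "arguments": {
  "targets": [
    [-0.001,-0.003,-0.03,0,0.6,-1.5,0],
    [-0.001,-0.002,-0.045,0,0.6,-1.4,0],
    [0,0,-0.045,0,0,0,0],
    [0,0,-0.035,0,0,0,0],
    [0,0,-0.02,0,0,0,0],
    [0,0,-0.006,0,0,0,0],
    [0,0,0,0,0,0,0],
    [0,0,0,0,0,0,0],
    [0,0,0,0,0,0,0],
    [0,0,0,0,0,0,0]
  ]
}}

```text
clock: 14.35
tcp_pos: [0.4389, 0.1762, 0.0373]
tool_rot: [0.472, 0.881, 0.003, 0.005]
wrist_force: [-0.5, 0.5, 0.4]
finger_gap: 0.0855
```

```bash
python3 -c "
from rel import *
go([.433,.177,.006],rot_down(34.1))
f=vision.grab_frame('top');crop(f,'pics/t5.png',230,180,80,80,7)
g=vision.grab_frame('side');crop(g,'pics/s5.png',220,180,100,80,7)
"
```

```text
t 14.35 tcp [0.4389 0.1762 0.0373] shift [-0.0059  0.0008 -0.0313] turn [-0.0391  0.68    0.4575] 0.8205322273655391 q [ 0.1675  0.099   2.1954 -0.0018  0.8353 -0.4184] F [-0.5115  0.4898  0.385 ] gap 0.08546690080499554
```

View pics/s5.png

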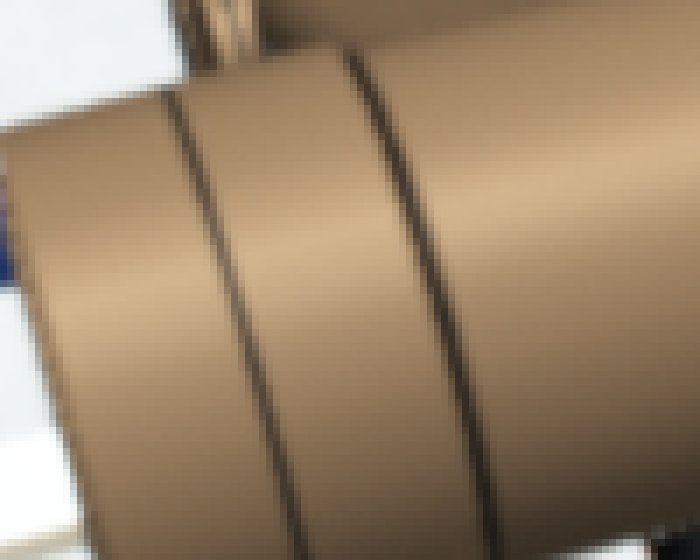

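Request:
{"name": "step_arm", "arguments": {
  "targets": [
    [-0.003,0,-0.006,0,0.7,0.4,0],
    [-0.002,0,-0.01,0,0,0,0],
    [0,0,-0.01,0,0,0,0],
    [0,0,-0.006,0,0,0,0],
    [0,0,0,0,0,0,0],
    [0,0,0,0,0,0,0],
    [0,0,0,0,0,0,0],
    [0,0,0,0,0,0,0],
    [0,0,0,0,0,0,0],
    [0,0,0,0,0,0,0]
  ]
}}

```text
clock: 15.7
tcp_pos: [0.4332, 0.1762, 0.0028]
tool_rot: [0.469, 0.883, -0.0, -0.001]
wrist_force: [0.1, 0.3, 0.7]
finger_gap: 0.0855
```

```bash
python3 -c "
from rel import *
go([.433,.177,.001],rot_down(34.1))
"
```

```text
t 15.7 tcp [0.4332 0.1762 0.0028] shift [-0.0002  0.0008 -0.0018] turn [-0.0334 -0.1028  0.0212] 0.11013540134341387 q [ 0.1684  0.1657  2.2053  0.0013  0.7723 -0.4273] F [0.1392 0.2765 0.6736] gap 0.08548959169344843
```

Request:
{"name": "step_arm", "arguments": {
  "targets": [
    [0,0.001,-0.002,0,0,0,0],
    [0,0,0,0,0,0,0.2],
    [0,0,0,0,0,0,0.3],
    [0,0,0,0,0,0,0.4],
    [0,0,0,0,0,0,0.6],
    [0,0,0,0,0,0,1],
    [0,0,0,0,0,0,1],
    [0,0,0,0,0,0,1],
    [0,0,0,0,0,0,1],
    [0,0,0,0,0,0,1]
  ],
  "grip_force": 40
}}

```text
clock: 16.95
tcp_pos: [0.4336, 0.1774, 0.001]
tool_rot: [0.469, 0.883, 0.0, -0.001]
wrist_force: [0.1, 0.3, 0.7]
finger_gap: 0.0542
```

```bash
python3 -c "
from rel import *
go([.433,.177,.001],rot_down(34.1))
"
```

```text
t 16.95 tcp [0.4336 0.1774 0.001 ] shift [-0.0006 -0.0004 -0.    ] turn [-0.0423 -0.0607  0.0192] 0.07639653835009833 q [ 0.1708  0.1707  2.204   0.0013  0.7678 -0.425 ] F [0.1228 0.2836 0.7405] gap 0.05415570758117607
```

Request:
{"name": "step_arm", "arguments": {
  "targets": [
    [0,0,0.005,0,0,0,1],
    [0,0,0.012,0,0,0,1],
    [0,0,0.025,0,0,0,1],
    [0,0,0.04,0,0,0,1],
    [0,0,0.045,0,0,5,1],
    [0,0,0.045,0,0,8,1],
    [0,0,0.03,0,0,9,1],
    [0.01,0,0.01,0,0,9,1],
    [0.02,0,0,0,0,9,1],
    [0.02,0,0,0,0,8,1]
  ]
}}

```text
clock: 18.2
tcp_pos: [0.4812, 0.1772, 0.2275]
tool_rot: [0.055, 0.998, -0.001, 0.004]
wrist_force: [0.5, 0.5, -0.1]
finger_gap: 0.0542
```

```bash
python3 -c "
from rel import *
go(sp(.0445,0,.08),rot_seat(1))
f=vision.grab_frame('top');crop(f,'pics/t6.png',220,120,100,120,5)
g=vision.grab_frame('side');crop(g,'pics/s6.png',220,120,100,120,5)
"
```

```text
t 18.2 tcp [0.4812 0.1772 0.2275] shift [ 0.0793  0.0074 -0.061 ] turn [ -2.0601 -29.4672   4.3006] 29.850514955590704 q [ 0.1563 -0.0764  1.9775 -0.0032  1.2328 -1.3037] F [ 0.4944  0.4945 -0.0913] gap 0.054222833413895055
```

View pics/t6.png

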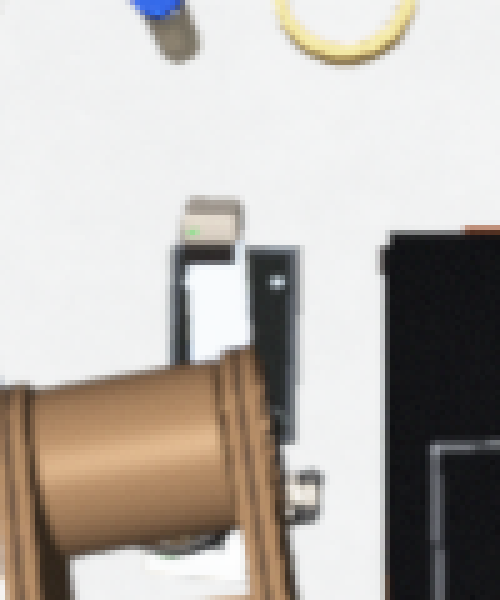

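View pics/s6.png

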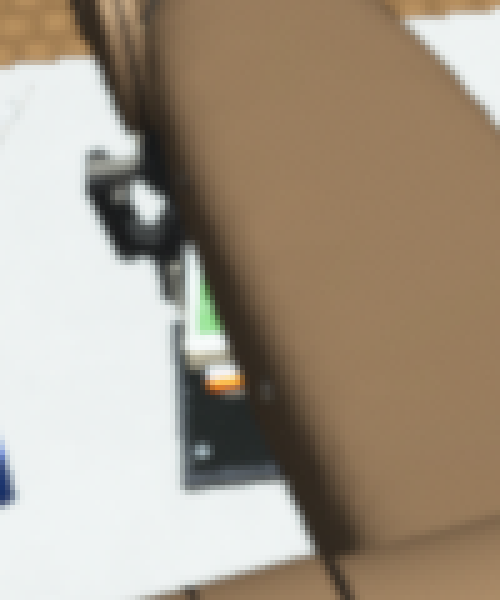

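The case is held level over the bench (near-left corner at side crop (187,355)). The empty seat bar shows in the top view (crop x 188–250, rows 262–350). I'll check both against predictions.

Run:
```python
from rel import *
f=vision.grab_frame('top');g=vision.grab_frame('side')
s=read_state(); T=R.from_quat(s["tool_rot"]).as_matrix(); p=s["tcp_pos"]
# tool frame: case long along tool x; bottom at tool z = +.001 ; find sign of near end (world -x)
sx=-np.sign(T[0,0]); sy=np.sign(T[1,1])
C=lambda l,w,z: p+T@np.array([sx*l,sy*w,-z])
print("side pred near-left top,bottom", proj(g,[C(.0425,.0275,.017),C(.0425,.0275,-.001),C(.0425,.0,.017)]).round(2).tolist())
crop(g,'pics/s7.png',245,165,40,40,15)
print("seat rails top pred", proj(f,[sp(.094,.017,0),sp(.094,-.017,0),sp(.05,.017,0),sp(.05,-.017,0)]).round(2).tolist())
for r in (174,178,182,186): print(r,f["pixels"][r,252:276].astype(int).sum(1)//3)
print("lip side pred",proj(g,[sp(0,.017,.0),sp(0,-.017,.0),sp(0,.017,.01),sp(0,-.017,.01),sp(-.004,.017,.01)]).round(2).tolist())
uv,P=cloud(f); u=proj(f,[sp(.075,0,0)])[0]; k=(abs(uv-u)<[4,5]).all(1); c=(P[k]-SO)@seat(); print("seat depth z med",np.median(c[:,2]),c[:,2].std(),k.sum())
```

```text
side pred near-left top,bottom [[255.51, 190.19], [256.27, 194.62], [266.46, 189.77]]
seat rails top pred [[257.48, 167.38], [268.9, 167.58], [257.97, 181.17], [269.24, 181.37]]
174 [240 222 155  89  77 183 242 249 250 250 250 250 251 250 250 250 237 156
  59  41  41  42  49  58]
178 [239 211 133  82  62 149 235 249 251 251 251 251 251 251 251 250 245 194
  72  42  43  43  51  55]
182 [239 212 136  83  56 130 230 249 250 250 250 251 251 251 251 250 247 208
  76  42  40  44  42  40]
186 [239 212 129  72  46  98 223 249 251 251 250 250 251 251 251 251 251 235
 118  48  42  41  39  39]
lip side pred [[260.79, 194.22], [272.37, 193.02], [260.6, 193.7], [272.25, 192.49], [260.73, 195.05]]
seat depth z med 0.005594350221496548 0.01680521463005707 79
```

View pics/s7.png

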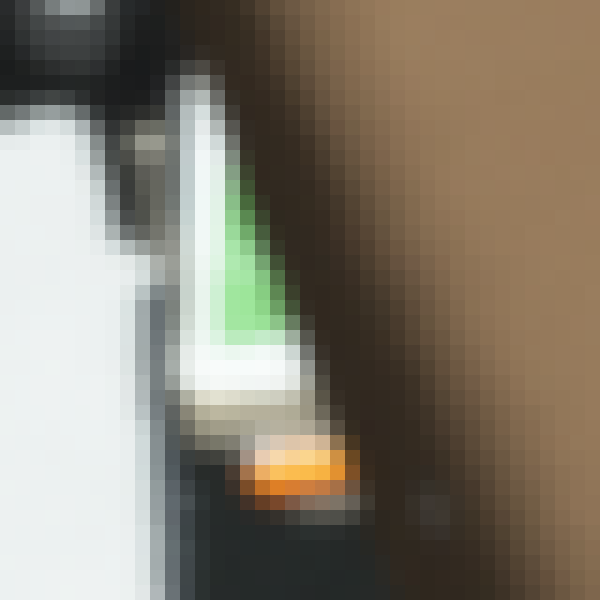

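```bash
sed -i 's/radians(-1.9)/radians(-2.2)/' rel.py; python3 -c "
from rel import *
go(sp(.046,0,.05),rot_seat(1)); print(seat())"
```

```text
t 18.4 tcp [0.4803 0.1771 0.2263] shift [ 0.0966  0.0069 -0.085 ] turn [ -2.2324 -29.5976   4.4487] 30.013189866312214 q [ 0.1563 -0.0761  1.9795 -0.0031  1.233  -1.296 ] F [ 0.3523 -0.939  -0.3288] gap 0.053856492352874805
[[ 0.8654  0.0384 -0.4996]
 [-0.0332  0.9993  0.0192]
 [ 0.5     0.      0.866 ]]
```

Request:
{"name": "step_arm", "arguments": {
  "targets": [
    [0.01,0.001,-0.004,-0.4,-5,0.7,1],
    [0.01,0.001,-0.004,-0.4,-5,0.7,1],
    [0.01,0.001,-0.004,-0.4,-5,0.7,1],
    [0.01,0.001,-0.004,-0.4,-5,0.7,1],
    [0.01,0.002,-0.004,-0.4,-5,0.7,1],
    [0.01,0.001,-0.004,-0.2,-4.6,0.9,1],
    [0,0,0,0,0,0,1],
    [0.01,0,-0.017,0,0,0,1],
    [0.01,0,-0.017,0,0,0,1],
    [0,0,0,0,0,0,1]
  ]
}}

```text
clock: 19.65
tcp_pos: [0.5529, 0.1845, 0.1666]
tool_rot: [0.027, 0.965, -0.002, 0.261]
wrist_force: [-0.2, -0.5, -0.6]
finger_gap: 0.0541
```

```bash
python3 -c "
from rel import *
go(sp(.046,0,.025),rot_seat(1)); print((read_state()['tcp_pos']-SO)@seat())"
```

```text
t 19.65 tcp [0.5529 0.1845 0.1666] shift [ 0.0364 -0.0009 -0.0469] turn [-0.5345  0.3107  0.8145] 1.0225477341953038 q [ 0.1989 -0.0715  2.1582 -0.2268  0.5498 -1.1536] F [-0.2453 -0.4735 -0.6464] gap 0.054067347795450235
[ 0.0379 -0.0005  0.0838]
```

Request:
{"name": "step_arm", "arguments": {
  "targets": [
    [0.009,0,0.003,-0.3,0.2,0.4,1],
    [0.006,0,-0.006,-0.2,0.1,0.4,1],
    [0.006,0,-0.01,0,0,0,1],
    [0.005,0,-0.01,0,0,0,1],
    [0.005,0,-0.01,0,0,0,1],
    [0.003,0,-0.007,0,0,0,1],
    [0.002,0,-0.003,0,0,0,1],
    [0,0,0,0,0,0,1],
    [0,0,0,0,0,0,1],
    [0,0,0,0,0,0,1]
  ]
}}

```text
clock: 20.9
tcp_pos: [0.5902, 0.1847, 0.1236]
tool_rot: [0.019, 0.966, -0.005, 0.258]
wrist_force: [-4.0, -0.5, 3.9]
finger_gap: 0.054
```

```bash
python3 -c "
from rel import *
go(sp(.046,0,.006),rot_seat(1)); print((read_state()['tcp_pos']-SO)@seat())"
```

```text
t 20.9 tcp [0.5902 0.1847 0.1236] shift [ 0.0086 -0.0015 -0.0204] turn [ 0.0196 -0.13    0.0797] 0.15378741146114855 q [ 0.1848  0.0761  2.0991 -0.2489  0.4685 -1.1524] F [-3.9826 -0.5237  3.929 ] gap 0.05399330764254496
[0.0487 0.0012 0.028 ]
```

A 5.6 N contact force has appeared earlier than expected, at about 28 mm above the seat. I'll look before going on.

Run:
```python
from rel import *
f=vision.grab_frame('top');crop(f,'pics/t8.png',235,145,60,70,8)
g=vision.grab_frame('side');crop(g,'pics/s8.png',235,135,60,70,8)
s=read_state(); print(s["wrist_force"],s["torque"],s["tcp_pos"])
T=R.from_quat(s["tool_rot"]).as_matrix(); p=s["tcp_pos"]
for n,F in (("t",f),("s",g)): print(n,[(l,w,z,proj(F,p+T@np.array([-np.sign(T[0,0])*l,np.sign(T[1,1])*w,-z])).round(1)[0].tolist()) for l in(.0425,-.0425) for w in (.0275,-.0275) for z in(.017,-.001)])
```

```text
[-4.2022 -1.3745  3.9941] [-0.1029  0.2821 -0.0942] [0.5902 0.1847 0.1235]
t [(0.0425, 0.0275, 0.017, [252.7, 200.2]), (0.0425, 0.0275, -0.001, [253.5, 197.9]), (0.0425, -0.0275, 0.017, [271.3, 200.6]), (0.0425, -0.0275, -0.001, [271.8, 198.3]), (-0.0425, 0.0275, 0.017, [251.7, 173.2]), (-0.0425, 0.0275, -0.001, [252.6, 171.1]), (-0.0425, -0.0275, 0.017, [270.8, 173.6]), (-0.0425, -0.0275, -0.001, [271.4, 171.6])]
s [(0.0425, 0.0275, 0.017, [255.5, 190.0]), (0.0425, 0.0275, -0.001, [256.0, 191.1]), (0.0425, -0.0275, 0.017, [274.8, 188.2]), (0.0425, -0.0275, -0.001, [275.0, 189.2]), (-0.0425, 0.0275, 0.017, [252.8, 161.0]), (-0.0425, 0.0275, -0.001, [253.3, 162.3]), (-0.0425, -0.0275, 0.017, [272.0, 159.2]), (-0.0425, -0.0275, -0.001, [272.2, 160.5])]
```

View pics/t8.png

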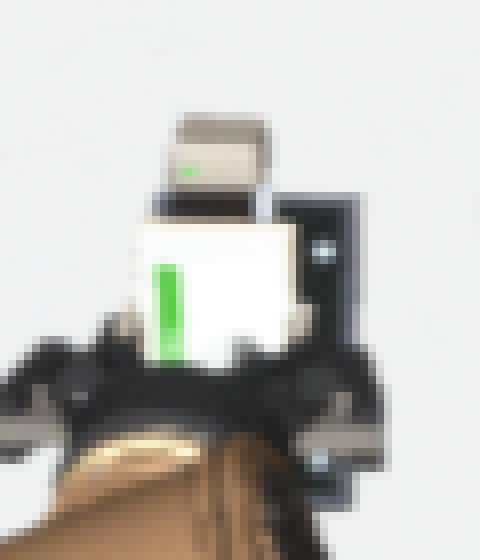

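View pics/s8.png

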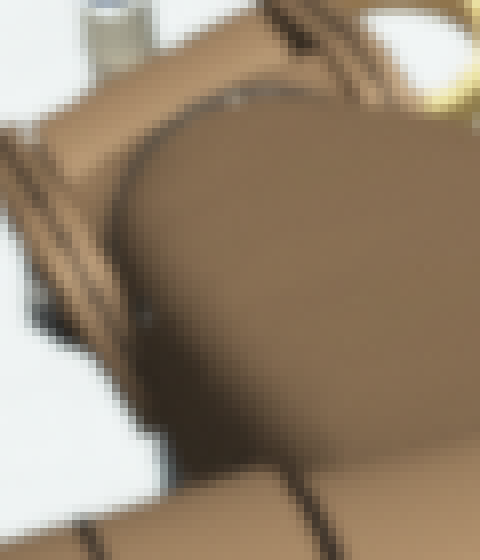

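The predicted case end nearly coincides with the viewer head's front face. I overshot up the slope by about 3 mm, so the upper end is probably touching the head. Backing down-slope.

Request:
{"name": "step_arm", "arguments": {
  "targets": [
    [-0.001,0,0.002,0,0,0,1],
    [-0.002,-0.001,-0.001,0,0,0,1],
    [-0.002,0,-0.001,0,0,0,1],
    [0,0,0,0,0,0,1],
    [0,0,0,0,0,0,1],
    [0,0,0,0,0,0,1],
    [0,0,0,0,0,0,1],
    [0,0,0,0,0,0,1],
    [0,0,0,0,0,0,1],
    [0,0,0,0,0,0,1]
  ]
}}

```text
clock: 22.25
tcp_pos: [0.5845, 0.1836, 0.1218]
tool_rot: [0.019, 0.966, -0.005, 0.257]
wrist_force: [0.4, 0.1, -1.2]
finger_gap: 0.054
```

Run:
```python
from rel import *
go(sp(.045,0,.006),rot_seat(1)); s=read_state(); print((s['tcp_pos']-SO)@seat(), "Fseat",s["wrist_force"]@seat(),s["torque"])
f=vision.grab_frame('top');crop(f,'pics/t9.png',235,145,60,70,8)
g=vision.grab_frame('side');cv2.imwrite('pics/s9.png',g['pixels'][:,:,::-1])
print(proj(f,[sp(.094,0,0),sp(.094,0,.033)]).round(1).tolist())
```

```text
t 22.25 tcp [0.5845 0.1836 0.1218] shift [ 0.0134 -0.0003 -0.0191] turn [ 0.0189 -0.2257  0.0664] 0.23607532931805414 q [ 0.1843  0.0669  2.1124 -0.2488  0.466  -1.1527] F [ 0.4256  0.1136 -1.1927] gap 0.053998748870932346
[ 0.0429 -0.0002  0.0292] Fseat [-0.2318  0.1298 -1.2433] [-0.0003  0.1956  0.0349]
[[263.3, 167.5], [262.1, 171.1]]
```

View pics/t9.png

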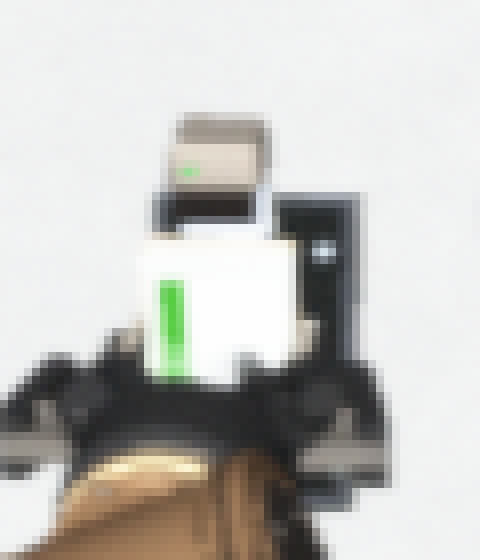

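View pics/s9.png

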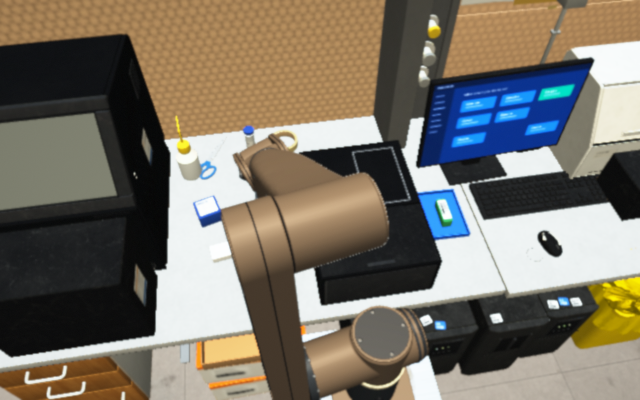

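Force is gone after backing off. Checking whether the case slipped in the hand before lowering.

Run:
```python
from rel import *
f=vision.grab_frame('top')
s=read_state(); T=R.from_quat(s["tool_rot"]).as_matrix(); p=s["tcp_pos"]
print([(w,z,proj(f,p+T@np.array([np.sign(T[0,0])*.0425,np.sign(T[1,1])*w,-z])).round(1)[0].tolist()) for w in (.0275,-.0275) for z in(.017,-.001)])
for c in (255,259,263,267,270): print(c,f["pixels"][168:180,c].astype(int).tolist())
```

```text
[(0.0275, 0.017, [252.2, 175.2]), (0.0275, -0.001, [253.0, 173.1]), (-0.0275, 0.017, [271.3, 175.7]), (-0.0275, -0.001, [271.8, 173.6])]
255 [[195, 195, 197], [129, 131, 138], [93, 97, 104], [85, 89, 96], [85, 89, 97], [102, 103, 105], [196, 190, 175], [249, 247, 241], [252, 252, 250], [252, 252, 252], [251, 252, 252], [240, 248, 240]]
259 [[148, 141, 130], [71, 64, 61], [46, 43, 42], [44, 40, 40], [103, 106, 111], [238, 242, 247], [240, 241, 240], [250, 249, 244], [251, 251, 250], [251, 252, 252], [251, 252, 252], [252, 252, 252]]
263 [[151, 143, 132], [71, 67, 63], [47, 44, 42], [46, 42, 42], [105, 107, 113], [241, 245, 249], [249, 250, 250], [252, 251, 247], [252, 252, 250], [252, 253, 252], [252, 252, 252], [252, 253, 253]]
267 [[191, 195, 201], [204, 212, 222], [207, 216, 226], [208, 216, 226], [217, 225, 232], [243, 247, 250], [242, 244, 246], [251, 249, 245], [252, 252, 250], [252, 253, 253], [252, 253, 253], [252, 253, 253]]
270 [[238, 238, 239], [150, 155, 158], [80, 85, 87], [54, 58, 57], [58, 61, 59], [56, 59, 56], [104, 100, 91], [244, 241, 230], [251, 251, 247], [251, 252, 251], [251, 252, 252], [251, 252, 252]]
```

Request:
{"name": "step_arm", "arguments": {
  "targets": [
    [0.003,0,-0.004,0,0,0,1],
    [0.002,0,-0.003,0,0,0,1],
    [0.002,0,-0.003,0,0,0,1],
    [0.001,0,-0.003,0,0,0,1],
    [0.002,0,-0.003,0,0,0,1],
    [0.001,0,-0.002,0,0,0,1],
    [0,0,0,0,0,0,1],
    [0,0,0,0,0,0,1],
    [0,0,0,0,0,0,1],
    [0,0,0,0,0,0,1]
  ]
}}

```text
clock: 23.65
tcp_pos: [0.5963, 0.1836, 0.104]
tool_rot: [0.019, 0.966, -0.006, 0.256]
wrist_force: [-2.2, -0.3, 2.2]
finger_gap: 0.054
```

```bash
cat > st.py <<'E'
from rel import *
s=read_state(); go(sp(.0435,0,.006),rot_seat(1)); print("seat",(s['tcp_pos']-SO)@seat(), "Fseat",s["wrist_force"]@seat(),s["torque"])
E
python3 st.py
```

```text
t 23.65 tcp [0.5963 0.1836 0.104 ] shift [ 0.0004 -0.0003 -0.0021] turn [ 0.0842 -0.2961  0.0893] 0.3205115619894851 q [ 0.1805  0.1202  2.0932 -0.2643  0.4338 -1.1385] F [-2.2394 -0.3175  2.1851] gap 0.053986256424376086
seat [0.0442 0.0003 0.008 ] Fseat [-0.8349 -0.4032  3.0051] [-0.044   0.4958 -0.0033]
```

Run:
```python
from rel import *
import pickle
f=vision.grab_frame('top');crop(f,'pics/t10.png',235,145,60,70,8)
g=vision.grab_frame('side');crop(g,'pics/s10.png',235,135,60,70,8)
H=hsv(f)
vv,uu=np.mgrid[:400,:640]
uv,P=cloud(f,(uu>254)&(uu<270)&(vv>175)&(vv<190)&(f["pixels"].min(2)>235))
c=(P-SO)@seat()
b=np.polyfit(c[:,0],c[:,2],1); e=c[:,2]-np.polyval(b,c[:,0]); k=abs(e)<.006; b,cov=np.polyfit(c[k,0],c[k,2],1,cov=True)
print(len(c),k.sum(),"x range",c[:,0].min(),c[:,0].max(),"slope deg",np.degrees(b[0]),"+-",np.degrees(cov[0,0]**.5),"z at .06",np.polyval(b,.06), "yslope",np.degrees(np.polyfit(c[k,1],e[k],1)[0]))
s=read_state(); T=R.from_quat(s["tool_rot"]).as_matrix(); p=s["tcp_pos"]
print([(w,z,proj(f,p+T@np.array([np.sign(T[0,0])*.0425,np.sign(T[1,1])*w,-z])).round(1)[0].tolist()) for w in (.0275,-.0275) for z in(.017,-.001)])
f0,_=pickle.load(open("f0.pkl","rb"))
uv,P=cloud(f0,(uu>257)&(uu<267)&(vv>176)&(vv<199)); c=(P-SO)@seat(); b=np.polyfit(c[:,0],c[:,2],1);e=c[:,2]-np.polyval(b,c[:,0]); k=abs(e)<.006;b=np.polyfit(c[k,0],c[k,2],1); print("green0 slope",np.degrees(b[0]),"z",np.polyval(b,.0445),np.polyval(b,.06))
```

```text
130 130 x range 0.037092692793469176 0.08058473667368185 slope deg 8.111584101266855 +- 0.9548844470797724 z at .06 0.02978470184544798 yslope 0.3965692728888104
[(0.0275, 0.017, [253.0, 172.3]), (0.0275, -0.001, [253.8, 170.3]), (-0.0275, 0.017, [271.7, 172.8]), (-0.0275, -0.001, [272.3, 170.8])]
green0 slope 1.2469957863439354 z 0.03733551790925385 0.037672862733821914
```

View pics/t10.png

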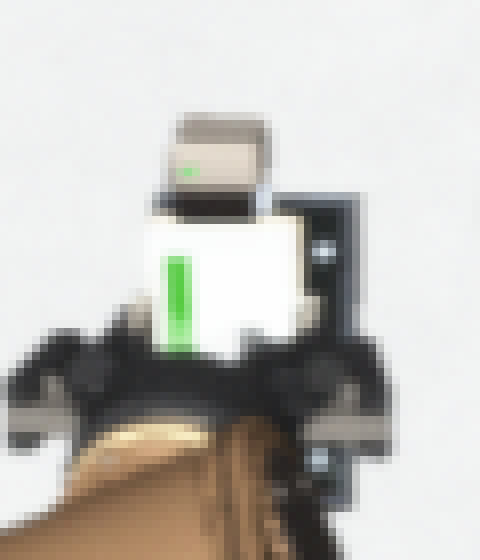

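View pics/s10.png

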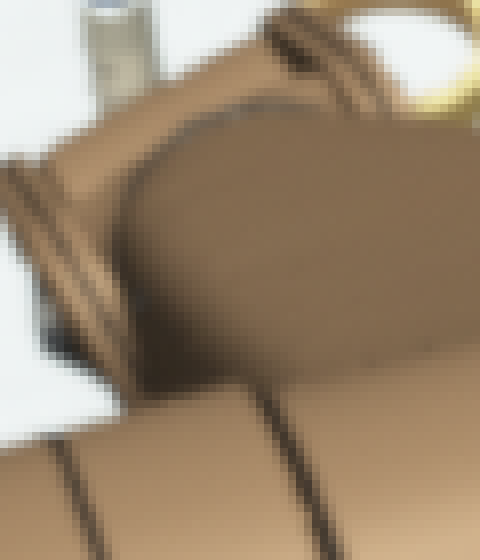

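The top view and depth show the case's upper end tilted up by about 7° in the grip, from the touch on the head. The lower edge is now resting on the seat inside the lip. I'll press it flat gently with a light grip.

Request:
{"name": "step_arm", "arguments": {
  "targets": [
    [0,0,0,0,0,0,1],
    [0.0005,0,-0.001,0,0,0,1],
    [0.0005,0,-0.001,0,0,0,1],
    [0.0005,0,-0.001,0,0,0,1],
    [0,0,0,0,0,0,1],
    [0,0,0,0,0,0,1],
    [0,0,0,0,0,0,1],
    [0,0,0,0,0,0,1],
    [0,0,0,0,0,0,1],
    [0,0,0,0,0,0,1]
  ],
  "grip_force": 20
}}

```text
clock: 25.0
tcp_pos: [0.5975, 0.1836, 0.1032]
tool_rot: [0.019, 0.967, -0.007, 0.255]
wrist_force: [-2.8, -0.4, 2.9]
finger_gap: 0.0541
```

```bash
cat > tilt.py <<'E'
from rel import *
f=vision.grab_frame('top')
vv,uu=np.mgrid[:400,:640]
uv,P=cloud(f,(uu>254)&(uu<270)&(vv>173)&(vv<190)&(f["pixels"].min(2)>235))
c=(P-SO)@seat()
b=np.polyfit(c[:,0],c[:,2],1); e=c[:,2]-np.polyval(b,c[:,0]); k=abs(e)<.006; b,cov=np.polyfit(c[k,0],c[k,2],1,cov=True)
print(k.sum(),"slope deg",np.degrees(b[0]),"+-",np.degrees(cov[0,0]**.5),"z at .06",np.polyval(b,.06),"xmax",c[:,0].max())
E
python3 st.py; python3 tilt.py
```

```text
t 25.0 tcp [0.5975 0.1836 0.1032] shift [-0.0009 -0.0003 -0.0013] turn [ 0.1674 -0.4068  0.1389] 0.4612940114465375 q [ 0.1807  0.1247  2.0894 -0.2668  0.4356 -1.136 ] F [-2.801  -0.3578  2.9267] gap 0.05411837073412194
seat [0.0449 0.0003 0.0067] Fseat [-0.9487 -0.4651  3.9272] [-0.0234  0.7021 -0.0067]
144 slope deg 5.753619150394436 +- 0.8126027455678854 z at .06 0.02834248261527636 xmax 0.08565710090215009
```

Request:
{"name": "step_arm", "arguments": {
  "targets": [
    [0.0003,0,-0.0012,0,0,0,1],
    [0.0003,0,-0.0012,0,0,0,1],
    [0.0003,0,-0.0012,0,0,0,1],
    [0.0003,0,-0.0012,0,0,0,1],
    [0.0003,0,-0.0012,0,0,0,1],
    [0.0003,0,-0.0012,0,0,0,1],
    [0,0,0,0,0,0,1],
    [0,0,0,0,0,0,1],
    [0,0,0,0,0,0,1],
    [0,0,0,0,0,0,1]
  ]
}}

```text
clock: 26.3
tcp_pos: [0.6005, 0.1835, 0.1014]
tool_rot: [0.019, 0.966, -0.008, 0.256]
wrist_force: [-3.5, -0.8, 4.3]
finger_gap: 0.0538
```

```bash
python3 st.py; python3 tilt.py
```

```text
t 26.3 tcp [0.6005 0.1835 0.1014] shift [-0.0038 -0.0002  0.0005] turn [ 0.3038 -0.3097  0.1685] 0.46545849413151913 q [ 0.1808  0.1334  2.084  -0.2755  0.4317 -1.1284] F [-3.5073 -0.7765  4.3136] gap 0.0538244144570104
seat [0.0465 0.0004 0.0037] Fseat [-0.8526 -0.9105  5.4731] [ 0.0262  0.7116 -0.0573]
131 slope deg 4.169614454650504 +- 1.0037164554113351 z at .06 0.024171939143257038 xmax 0.08487110876375227
```

Request:
{"name": "step_arm", "arguments": {
  "targets": [
    [-0.0005,0,-0.0015,0,0,0,1],
    [-0.0005,0,-0.0015,0,0,0,1],
    [-0.0005,0,-0.0015,0,0,0,1],
    [-0.0002,0,-0.0015,0,0,0,1],
    [0,0,0,0,0,0,1],
    [0,0,0,0,0,0,1],
    [0,0,0,0,0,0,1],
    [0,0,0,0,0,0,1],
    [0,0,0,0,0,0,1],
    [0,0,0,0,0,0,1]
  ]
}}

```text
clock: 27.6
tcp_pos: [0.6017, 0.1834, 0.1008]
tool_rot: [0.019, 0.966, -0.008, 0.26]
wrist_force: [-4.5, 0.6, 4.5]
finger_gap: 0.0538
```

```bash
python3 st.py; python3 tilt.py
```

```text
t 27.6 tcp [0.6017 0.1834 0.1008] shift [-0.005  -0.0002  0.0012] turn [0.3594 0.087  0.148 ] 0.3982729800347175 q [ 0.1811  0.1355  2.0851 -0.286   0.4227 -1.1188] F [-4.5235  0.5733  4.4688] gap 0.05379925950979357
seat [0.0472 0.0004 0.0025] Fseat [-1.6993  0.3993  6.1412] [0.0196 0.8121 0.0534]
129 slope deg 1.639764514306678 +- 0.9838783693490321 z at .06 0.022907872235432915 xmax 0.08315572681651458
```

The case is now flat within measurement error (depth slope 1.6°, with a bias of about 1.2°). I'll release, back off along the normal, and look.

Request:
{"name": "step_arm", "arguments": {
  "targets": [
    [-0.001,0,0.001,0,0,0,1],
    [0,0,0,0,0,0,0.5],
    [0,0,0,0,0,0,0.3],
    [0,0,0,0,0,0,0],
    [0,0,0,0,0,0,0],
    [0,0,0,0,0,0,0],
    [-0.005,0,0.009,0,0,0,0],
    [-0.012,0,0.02,0,0,0,0],
    [-0.02,0,0.035,0,0,0,0],
    [-0.025,0,0.043,0,0,0,0]
  ]
}}

```text
clock: 28.9
tcp_pos: [0.5361, 0.1827, 0.2077]
tool_rot: [0.019, 0.966, -0.008, 0.257]
wrist_force: [0.5, 0.7, 0.2]
finger_gap: 0.0856
```

```bash
python3 - <<'E'
from rel import *
s=read_state(); print("seat",(s['tcp_pos']-SO)@seat(),s["qpos"],s["wrist_force"])
f=vision.grab_frame('top');crop(f,'pics/t11.png',235,145,60,70,8)
g=vision.grab_frame('side');crop(g,'pics/s11.png',235,135,60,70,8)
E
python3 tilt.py
```

```text
seat [ 0.044  -0.0029  0.1279] [ 0.2059 -0.1623  2.1555 -0.2107  0.6528 -1.1902] [0.4652 0.7486 0.1694]
154 slope deg 1.2981786736676226 +- 0.6958052142269133 z at .06 0.02198351963270849 xmax 0.08295411623804225
```

View pics/t11.png

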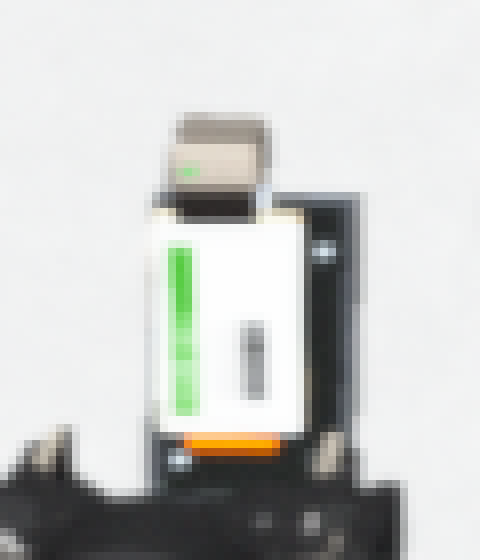

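View pics/s11.png

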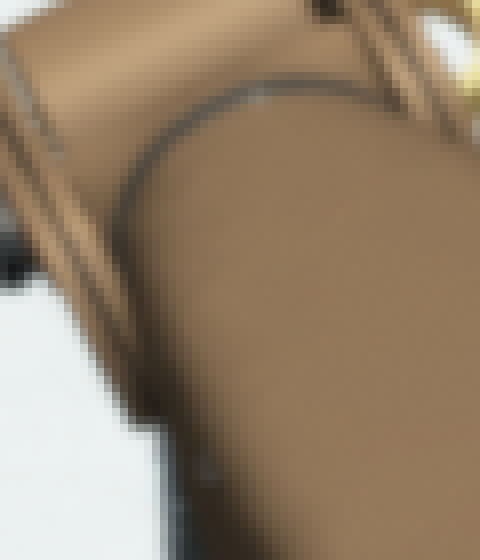

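The top view shows the white case lying on the seat, straight, stripe up, centred (crop columns 152–306), with the orange lip showing just below its lower edge (rows 432–456). I'll move clear of both views to measure.

Request:
{"name": "step_arm", "arguments": {
  "targets": [
    [-0.02,0,0.04,0,5,0,0],
    [-0.01,-0.02,0.04,0,5,0,0],
    [-0.005,-0.05,0.01,0,5,0,0],
    [-0.005,-0.055,0,0,5,0,0],
    [-0.005,-0.055,0,0,5,0,0],
    [-0.005,-0.055,0,0,4,0,0],
    [0,-0.055,0,0,0,0,0],
    [0,-0.055,0,0,0,0,0],
    [0,-0.03,0,0,0,0,0],
    [0,0,0,0,0,0,0]
  ]
}}

```text
clock: 30.3
tcp_pos: [0.4812, -0.2037, 0.2911]
tool_rot: [0.015, 1.0, -0.008, -0.005]
wrist_force: [-0.0, -0.4, -0.6]
finger_gap: 0.0855
```

```bash
cat > fin.py <<'E'
from rel import *
from m1 import comp
import pickle
print("=====")
s=read_state(); print(s["clock"],s["tcp_pos"],s["qpos"])
f=vision.grab_frame('top');crop(f,'pics/t12.png',235,145,60,70,8)
g=vision.grab_frame('side');crop(g,'pics/s12.png',235,135,60,80,7)
pickle.dump((f,g),open("f2.pkl","wb"))
n=seat()[:,2]; off=SO+n*.018
for nm,F,b in (("t",f,(245,160,290,215)),("s",g,(245,150,290,210))):
    uv,P=cloud(F); c=(P-SO)@seat(); k=(c[:,2]>.010)&(c[:,2]<.026)&(c[:,0]>-.01)&(c[:,0]<.095)&(abs(c[:,1])<.04); q=c[k]
    print(nm,"depth pts",k.sum(),q.min(0),q.max(0),"mean",q.mean(0))
    b1=np.linalg.lstsq(np.c_[q[:,:2],np.ones(len(q))],q[:,2],rcond=None)[0]; print(" tilt deg",np.degrees(b1[:2]))
    c=comp(F,b,lambda h,p:p[...,1]-p[...,0]>25); q=((onplane(F,c,off,n)-SO)@seat()); r=cv2.minAreaRect((q[:,:2]*1000).astype(np.float32)); print(" stripe",r)
    c=comp(F,b,lambda h,p:p[...,0]-p[...,2]>90); q=((onplane(F,c,SO+n*.01,n)-SO)@seat())*1000; print(" lip on z=10 plane",q.min(0)[:2],q.max(0)[:2], "px",c.min(0),c.max(0))
E
python3 fin.py | sed -n '/=====/,$p'
```

```text
=====
30.3 [ 0.4812 -0.2037  0.2911] [-0.5857 -0.094   1.8774 -0.0191  1.3585 -2.1224]
t depth pts 487 [-0.0071 -0.0291  0.01  ] [0.0883 0.026  0.026 ] mean [ 0.0431 -0.0022  0.021 ]
 tilt deg [1.3133 0.5878]
 stripe ((41.418209075927734, 17.177696228027344), (69.20398712158203, 11.173917770385742), 0.5190141797065735)
 lip on z=10 plane [-12.4334 -17.7518] [-3.6055 19.4113] px [257.4167 198.9167] [269.5833 201.4167]Traceback (most recent call last):
  File "fin.py", line 12, in <module>
    print(nm,"depth pts",k.sum(),q.min(0),q.max(0),"mean",q.mean(0))
                                 ~~~~~^^^
    return umr_minimum(a, axis, None, out, keepdims, initial, where)
ValueError: zero-size array to reduction operation minimum which has no identity
```

View pics/t12.png

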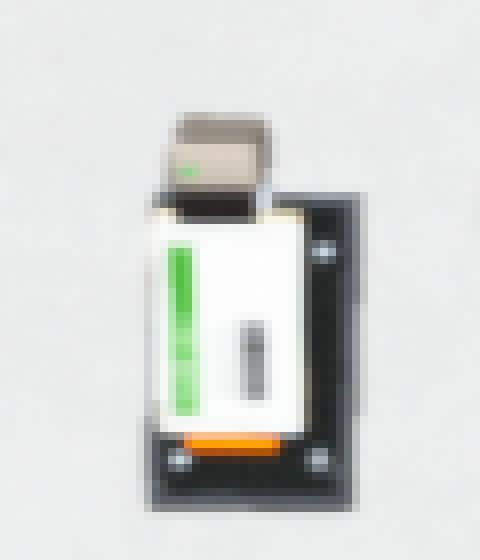

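View pics/s12.png

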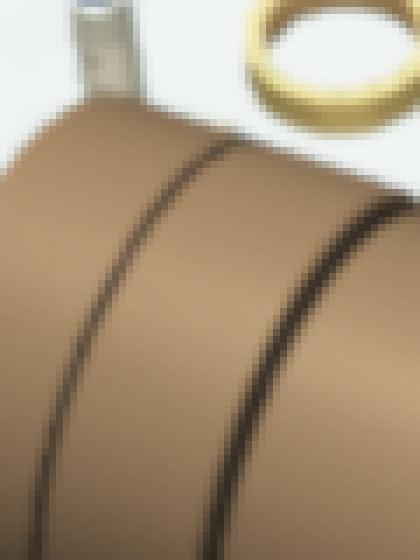

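The top view agrees: flat and straight. The elbow blocks the side camera, so I'll move a bit further right for a second view.

Request:
{"name": "step_arm", "arguments": {
  "targets": [
    [-0.02,-0.04,0,0,0,0,0],
    [-0.02,-0.04,0,0,0,0,0],
    [-0.025,-0.04,0,0,0,0,0],
    [-0.03,-0.04,0,0,0,0,0],
    [-0.03,-0.04,0,0,0,0,0],
    [-0.03,-0.04,0,0,0,0,0],
    [-0.02,-0.03,0,0,0,0,0],
    [0,0,0,0,0,0,0],
    [0,0,0,0,0,0,0],
    [0,0,0,0,0,0,0]
  ]
}}

```text
clock: 31.65
tcp_pos: [0.3088, -0.4643, 0.2888]
tool_rot: [0.002, 1.0, -0.004, -0.004]
wrist_force: [-1.5, 0.7, -0.5]
finger_gap: 0.085
```

```bash
python3 fin.py | sed -n '/=====/,$p'
python3 - <<'E'
from rel import *
import pickle
f,g=pickle.load(open("f2.pkl","rb")); cv2.imwrite("pics/full_s.png",g["pixels"][:,:,::-1])
for nm,F in(("t",f),("s",g)):
  print(nm,"pred case at x=42.5 corners top",proj(F,[sp(0,.0275,.018),sp(0,-.0275,.018),sp(.085,.0275,.018),sp(.085,-.0275,.018)]).round(1).tolist())
  uv,P=cloud(F); k=(abs(P[:,0]-.45)<.06)&(abs(P[:,1]+.322)<.05)&(P[:,2]>.03)&(P[:,2]<.055); q=P[k]; print(nm,"green",k.sum(),(q.min(0)+q.max(0))/2,np.median(q[:,2]) if k.any() else 0)
E
```

```text
=====
31.65 [ 0.3088 -0.4643  0.2888] [-1.1609 -0.0145  1.8056 -0.0114  1.3457 -2.7251]
t depth pts 486 [-0.0064 -0.0293  0.0106] [0.0885 0.026  0.026 ] mean [ 0.0434 -0.0023  0.021 ]
 tilt deg [1.4298 0.9751]
 stripe ((41.419673919677734, 17.31340217590332), (69.2152328491211, 11.012813568115234), 0.21789468824863434)
 lip on z=10 plane [-12.4687 -18.241 ] [-3.6173 19.4113] px [257.4167 198.9167] [269.75   201.5833]
s depth pts 540 [-0.0099 -0.0305  0.01  ] [0.0845 0.0244 0.026 ] mean [ 0.0388 -0.003   0.0201]
 tilt deg [ 1.5569 -0.359 ]
 stripe ((42.626441955566406, 14.549678802490234), (11.157276153564453, 68.17457580566406), 89.95417785644531)
 lip on z=10 plane [-13.1276 -20.2336] [-5.0615 16.4634] px [261.0833 194.25  ] [273.5833 197.75  ]
t pred case at x=42.5 corners top [[254.3, 198.6], [272.5, 199.0], [253.4, 172.1], [272.1, 172.6]]
t green 267 [ 0.4484 -0.3267  0.039 ] 0.03895757759118679
s pred case at x=42.5 corners top [[256.8, 193.6], [275.8, 191.7], [254.1, 165.0], [272.9, 163.2]]
s green 252 [ 0.4447 -0.3285  0.037 ] 0.03720431099973287
```

View pics/full_s.png

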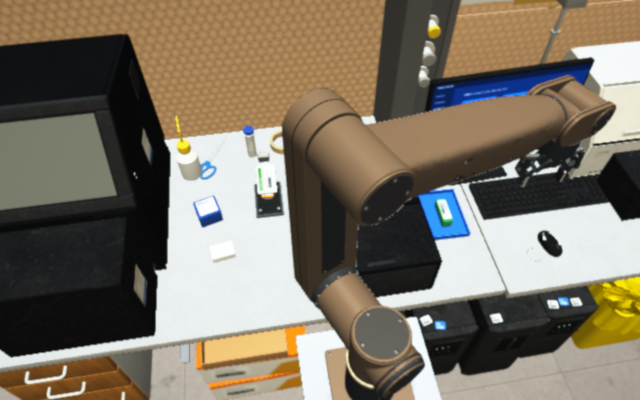

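View pics/s12.png

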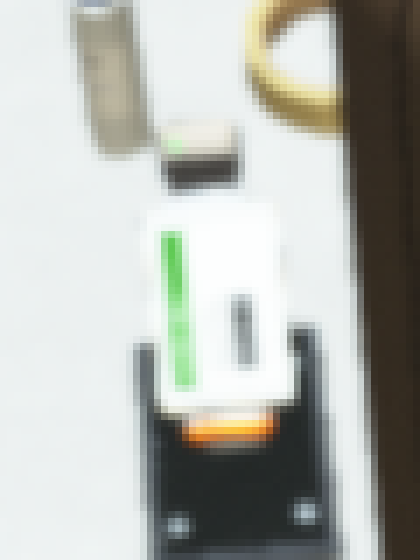

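Both views show the case straight and flat. What remains is how far its lower edge is from the lip, so I'll read the pixel columns across that edge and compare with the green case's start (a known gap of about 2 mm).

Run:
```python
import pickle,numpy as np
f0,g0=pickle.load(open("f0.pkl","rb")); f,g=pickle.load(open("f2.pkl","rb"))
for n,a in(("green start side",g0),("white side",g)):
  for c in (265,268,271): print(n,c,list(zip(range(186,201),[tuple(int(v) for v in p) for p in a["pixels"][186:201,c]])))
for n,a in(("green start top",f0),("white top",f)):
  for c in (262,265,268): print(n,c,list(zip(range(196,204),[tuple(int(v) for v in p) for p in a["pixels"][196:204,c]])))
```

```text
green start side 265 [(186, (253, 254, 254)), (187, (253, 254, 254)), (188, (253, 254, 254)), (189, (248, 253, 252)), (190, (195, 241, 221)), (191, (101, 211, 141)), (192, (64, 177, 95)), (193, (78, 125, 70)), (194, (182, 152, 97)), (195, (247, 201, 117)), (196, (249, 182, 72)), (197, (201, 121, 61)), (198, (126, 103, 87)), (199, (74, 73, 67)), (200, (43, 46, 44))]
green start side 268 [(186, (253, 254, 254)), (187, (253, 254, 254)), (188, (253, 254, 254)), (189, (245, 252, 250)), (190, (158, 228, 187)), (191, (71, 191, 113)), (192, (59, 157, 85)), (193, (106, 139, 96)), (194, (213, 190, 127)), (195, (251, 220, 99)), (196, (249, 187, 57)), (197, (186, 127, 77)), (198, (123, 116, 104)), (199, (71, 73, 68)), (200, (38, 43, 41))]
green start side 271 [(186, (185, 229, 210)), (187, (182, 227, 208)), (188, (175, 227, 203)), (189, (153, 220, 183)), (190, (113, 200, 146)), (191, (84, 172, 113)), (192, (83, 137, 99)), (193, (145, 160, 140)), (194, (231, 207, 170)), (195, (251, 209, 105)), (196, (244, 162, 50)), (197, (175, 112, 69)), (198, (101, 91, 80)), (199, (55, 58, 54)), (200, (36, 40, 
[... 1609 characters left out ...]
 (199, (219, 145, 50)), (200, (232, 155, 26)), (201, (138, 85, 24)), (202, (59, 48, 40)), (203, (40, 42, 42))]
white top 262 [(196, (253, 253, 254)), (197, (251, 252, 252)), (198, (252, 251, 250)), (199, (253, 199, 140)), (200, (254, 165, 0)), (201, (180, 84, 14)), (202, (59, 44, 38)), (203, (39, 42, 40))]
white top 265 [(196, (253, 253, 253)), (197, (251, 252, 252)), (198, (251, 249, 249)), (199, (253, 194, 132)), (200, (254, 168, 0)), (201, (182, 88, 16)), (202, (59, 45, 38)), (203, (41, 44, 44))]
white top 268 [(196, (253, 253, 253)), (197, (252, 253, 253)), (198, (251, 251, 251)), (199, (241, 181, 144)), (200, (253, 165, 0)), (201, (182, 88, 6)), (202, (66, 46, 37)), (203, (40, 42, 42))]
```

The lip edge is at about row 193.9 and the white case's end face reaches about row 193.5. That puts the gap at 1–3 mm, centre x about 43.5–45.5 mm, well inside the limits. The green case top is at 37–39 mm, where 38 mm is expected on the tray floor. Handing in.

```bash
python3 -c "
from cell import job
print(job.close_job())"
```

```text
the job is handed in; nothing more can be done
None
```

I moved the green slide case into the blue tray and laid the white flow-cell case on the sloped seat. I handed the job in at about 32 s of the 64 s allowed; no verdict is reported.

**Green case:** It lies flat, label up, near the middle of the tray. Its top measured 37–39 mm high, and 38 mm is what it should be on the tray floor.

**White case:**
- **Flatness:** label up. Depth shows about 1.4° off the slope, of which about 1.25° is a bias the green case also showed at the start.
- **Direction:** its long side is within about 0.5° of the slope's line.
- **Centring:** it sits within about 1.5 mm of the seat's middle.
- **Lip:** the lower edge is about 1–3 mm from the lip.

**What went wrong on the way:** While lowering the white case I went about 3 mm too far up the slope. It touched something, probably the viewer head, with about 6 N and tilted roughly 7° in the grip. I backed off, set its lower edge on the seat and pressed it flat with a light grip, at up to about 6 N, before letting go.

**Where the checks disagreed:** The two cameras differ by 1–3 mm on the stand's position. The top view puts the case 1.3 mm to one side of the seat's middle and the side view 1.5 mm to the other. The lip gap is read from pixel edges, so it is only good to about that much.

The robot made no move at the sample box or the cold block. In the last side picture both look where they started, but I did not measure them again.

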